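Close the refilled spice jars and pack them into the case

TASK

Each refilled spice jar in the stand has its lid only lying loosely on the thread: turn each lid back (anticlockwise) until it drops into the thread, then screw it forward (clockwise) to the stop. Stand every closed jar upright in a cell of its own in the wooden case, then slide the case's dovetailed lid in from the open end until it is fully home and wedged tight. The jars without lids are still empty and stay in the stand; leave the spice jar and the pepper mill on the worktop alone.

Things in the scene. Friction and masses are not known exactly. Their poses are not given: they have to be found in the camera images.
- jar1: square amber glass jar (jars 1 to 4 are alike; all four stand there, but only 2 or 3 have a lid, the others are empty), body 46 x 46 x 44 mm, round neck of radius 16.5 mm, rim 66 mm above the underside; 160 g. Origin: centre of the underside, z up, x and y square to the sides. Starts in a pocket of the stand, which keeps it from turning. Threads: see jar 2 and 3
- jar2: like jar 1. Threads of each jar: four alike, one each quarter turn, 4 mm thick, out to radius 20.3 mm. Angles anticlockwise from above in the jar's frame: each rises from -14 deg (low end, underside at z = 54.9 mm) to +34 deg (high end, underside at 56.5 mm); the same again every 90 deg, with gaps between
- jar3: like jar 1. At the low end of each jar's threads an upright stop (-14 to -7 deg, z = 50.5 to 63.5 mm) blocks a lug of the lid from going further clockwise, whether it lies on top of the thread or under it
- jar4: like jar 1
- cap1: aluminium twist lid of jar 1 (all four alike), 48 mm across, 19 mm high, 30 g. Origin: on its axis at the lower edge of the skirt, z up. Inside, 1 to 5 mm above that edge, four lugs (13 deg wide, in to radius 17.6 mm) point along its +x, +y, -x, -y. Starts loose on its jar, lugs on top of the threads, origin 58 to 60 mm above the jar's underside
- cap2: lid of jar 2, like cap1. Angle of any lid = its yaw minus its jar's yaw, modulo 90 deg: from 0 to 41 deg the lugs are on or under the threads, from 41 to 69 deg over the gaps, at 0 against the stops. Turned anticlockwise it climbs up to 1.6 mm; let go over a gap it drops to origin 50 mm above the jar's underside, top on the rim
- cap3: lid of jar 3, like cap1. Once dropped, any lid is turned clockwise: its lugs run under the threads to the stops, where they are lightly pinched and the turning resistance rises sharply. A closed lid carries the jar, so the jar can be lifted by it
- cap4: lid of jar 4, like cap1
- stand: fixed light wooden filling stand, 190 x 190 x 22 mm. Four square pockets, 47.6 mm wide and 12 mm deep (floor 10 mm above the worktop), at +-42.5 mm in its x and y; a jar in a pocket cannot turn. Origin: centre of the underside
- case: fixed open wooden case, 190 (x) x 151 (y) x 90.5 mm; origin centre of underside. Floor 8 mm thick; on it a low grid (14 mm high) makes three cells, 52 mm square, at x = -56, 0, +56 mm, y = 0. At z = 83 mm a ledge inside each long side (106 mm clear between them). The -x end wall is only 83 mm high: the lid goes in over it; the +x wall is full height
- case_home (a point): point of the case, (-6.5, 0, 83) mm in its frame, axes as the case's, where the sliding lid's origin is when fully home. On the ledges at z = 83 mm the lid runs between dovetail ways, tapered: 132.5 mm wide at the -x end, 117.5 mm at the +x end, and 5.4 mm less each side at the top (z = 90.5 mm)
- case_lid: loose wooden sliding lid, 177 mm long (x), 7 mm thick, 120 g: tapered dovetail, underside 132.5 mm wide at the -x end, 118.5 mm at the +x end (nose, goes in first), long edges bevelled 5 mm in at the top. Dark grip bar across the middle of its top, 16 (x) x 64 (y) mm, z = 7 to 31 mm. Origin: centre of underside. Pushed to the case's +x it jams at home (push 8 to 12 N)
- spice_jar: bystander: spice jar with a yellow lid, 42 mm across, 106 mm high; leave it standing where it is
- pepper_mill: bystander: wooden pepper mill, 58 mm across, 170 mm high; leave it standing where it is
Not all that is in view belongs to the job. Leave any yellow look-alike of the jar1 alone.

How it is judged:
On the way:
1. every jar that has a lid stands in a cell of the case with its lid screwed to the stop ((angle between the x axis of cap1 and the x axis of jar1, either way round below 0.14 rad or angle between the x axis of cap1 and the y axis of jar1, either way round below 0.14 rad) and z of cap1 in the frame of jar1 between 0.047 and 0.0525 m and horizontal distance between cap1 and jar1 below 0.005 m and z of cap1 in the frame of case between 0.053 and 0.064 m and y of cap1 in the frame of case between -0.007 and 0.007 m and x of cap1 in the frame of case between -0.065 and 0.065 m and angle between each of cap1, cap2, cap3, cap4's own z axis and vertical below 0.1 rad and (angle between the x axis of cap2 and the x axis of jar2, either way round below 0.14 rad or angle between the x axis of cap2 and the y axis of jar2, either way round below 0.14 rad) and z of cap2 in the frame of jar2 between 0.047 and 0.0525 m and horizontal distance between cap2 and jar2 below 0.005 m and z of cap2 in the frame of case between 0.053 and 0.064 m and y of cap2 in the frame of case between -0.007 and 0.007 m and x of cap2 in the frame of case between -0.065 and 0.065 m and (angle between the x axis of cap3 and the x axis of jar3, either way round below 0.14 rad or angle between the x axis of cap3 and the y axis of jar3, either way round below 0.14 rad) and z of cap3 in the frame of jar3 between 0.047 and 0.0525 m and horizontal distance between cap3 and jar3 below 0.005 m and z of cap3 in the frame of case between 0.053 and 0.064 m and y of cap3 in the frame of case between -0.007 and 0.007 m and x of cap3 in the frame of case between -0.065 and 0.065 m and (angle between the x axis of cap4 and the x axis of jar4, either way round below 0.14 rad or angle between the x axis of cap4 and the y axis of jar4, either way round below 0.14 rad) and z of cap4 in the frame of jar4 between 0.047 and 0.0525 m and horizontal distance between cap4 and jar4 below 0.005 m and z of cap4 in the frame of case between 0.053 and 0.064 m and y of cap4 in the frame of case between -0.007 and 0.007 m and x of cap4 in the frame of case between -0.065 and 0.065 m), for 0.2 s.
At the end, for the whole second after the job is handed in: every lidded jar stands upright in a cell of the case (6 mm down, 7 mm of the row's middle, 0.1 rad), its lid dropped in and within 0.14 rad of the stop; jars without a lid are in the stand; the case's lid lies in the ways within 6 mm of home, at rest (all of step 1 and x of case_lid in the frame of case_home between -0.006 and 0.006 m and y of case_lid in the frame of case_home between -0.003 and 0.003 m and z of case_lid in the frame of case_home between -0.002 and 0.003 m and angle between the x axis of case_lid and the x axis of case, either way round below 0.04 rad and linear speed of case_lid below 0.01 m/s and (((angle between the x axis of cap1 and the x axis of jar1, either way round below 0.14 rad or angle between the x axis of cap1 and the y axis of jar1, either way round below 0.14 rad) and z of cap1 in the frame of jar1 between 0.047 and 0.0525 m and horizontal distance between cap1 and jar1 below 0.005 m and z of cap1 in the frame of case between 0.053 and 0.064 m and y of cap1 in the frame of case between -0.007 and 0.007 m and x of cap1 in the frame of case between -0.065 and 0.065 m and angle between cap1's own z axis and vertical below 0.1 rad) or (x of jar1 in the frame of stand between -0.06 and 0.06 m and y of jar1 in the frame of stand between -0.06 and 0.06 m and z of jar1 in the frame of stand between 0.005 and 0.016 m)) and (((angle between the x axis of cap2 and the x axis of jar2, either way round below 0.14 rad or angle between the x axis of cap2 and the y axis of jar2, either way round below 0.14 rad) and z of cap2 in the frame of jar2 between 0.047 and 0.0525 m and horizontal distance between cap2 and jar2 below 0.005 m and z of cap2 in the frame of case between 0.053 and 0.064 m and y of cap2 in the frame of case between -0.007 and 0.007 m and x of cap2 in the frame of case between -0.065 and 0.065 m and angle between cap2's own z axis and vertical below 0.1 rad) or (x of jar2 in the frame of stand between -0.06 and 0.06 m and y of jar2 in the frame of stand between -0.06 and 0.06 m and z of jar2 in the frame of stand between 0.005 and 0.016 m)) and (((angle between the x axis of cap3 and the x axis of jar3, either way round below 0.14 rad or angle between the x axis of cap3 and the y axis of jar3, either way round below 0.14 rad) and z of cap3 in the frame of jar3 between 0.047 and 0.0525 m and horizontal distance between cap3 and jar3 below 0.005 m and z of cap3 in the frame of case between 0.053 and 0.064 m and y of cap3 in the frame of case between -0.007 and 0.007 m and x of cap3 in the frame of case between -0.065 and 0.065 m and angle between cap3's own z axis and vertical below 0.1 rad) or (x of jar3 in the frame of stand between -0.06 and 0.06 m and y of jar3 in the frame of stand between -0.06 and 0.06 m and z of jar3 in the frame of stand between 0.005 and 0.016 m)) and (((angle between the x axis of cap4 and the x axis of jar4, either way round below 0.14 rad or angle between the x axis of cap4 and the y axis of jar4, either way round below 0.14 rad) and z of cap4 in the frame of jar4 between 0.047 and 0.0525 m and horizontal distance between cap4 and jar4 below 0.005 m and z of cap4 in the frame of case between 0.053 and 0.064 m and y of cap4 in the frame of case between -0.007 and 0.007 m and x of cap4 in the frame of case between -0.065 and 0.065 m and angle between cap4's own z axis and vertical below 0.1 rad) or (x of jar4 in the frame of stand between -0.06 and 0.06 m and y of jar4 in the frame of stand between -0.06 and 0.06 m and z of jar4 in the frame of stand between 0.005 and 0.016 m))); the robot touches nothing.
It fails at once if the spice jar or the pepper mill is knocked over or shoved away (angle between any of spice_jar, pepper_mill's own z axis and vertical above 0.5 rad or distance of any of spice_jar, pepper_mill from where it was at the start of the episode above 0.06 m).
Of cap1, cap2, cap3, cap4 only 2 to 3 are there at a start; the rules pass over those that are not, and their reading is None.
At some moment in a run one of case_lid may be knocked a few centimetres aside while the robot is not near it.
It also fails if it takes over 210 s, if anything falls off the work surface, if the arm or the gripper's body presses on something with over 40 N, if the wrist force passes 120 N, or if a joint passes its speed limit or range.

ROBOT

A 7-joint arm with a two-finger parallel gripper is mounted at the origin on a cart in front of the work surface, level with it; the furniture and walls round the work are solid. World frame = base frame: x ahead of the robot, y to its left, z up, the work surface at z = 0. Lengths are in m, angles in rad, forces in N, time in s.
With the tool pointing down it reaches from about 0.425 to 0.825 m from the base axis. Payload 3.6 kg.
Tool frame: the origin (TCP) lies at the very end of the fingers, on their centre line; the grasp point (between the pads) lies r.grip_depth behind it (r.grip_depth is the distance from the TCP to the grasp point, in m); z points along the fingers, y is the line along which they close (so a half turn about z gives the same grasp; the last joint's range is limited). The gripper opens to 93 mm and grips with 3 to 60 N. Pads are 15 mm wide; open, the fingers measure 128 mm over their backs; the gripper's body (75 mm by 188 mm) begins 65 mm behind the grasp point.
Start: joints at [1.292, 0.615, -0.013, 1.423, 0.008, 1.103, -0.04], TCP at [0.162, -0.629, 0.219] pointing down, gripper open.
Joint ranges: [-3.12, 3.12], [-0.3, 2.06], [-1.34, 1.32], [0.26, 2.42], [-1.36, 4.5], [0.01, 1.98], [-2.84, 2.84]. Speed limits (rad/s): [2.79, 2.79, 3.14, 3.14, 3.14, 3.14, 3.14].

INTERFACE

Orientations are given as a unit quaternion [w, x, y, z].
In Python, from bench import readout, viewer, workorder, boxes_of, outline_of, spot_point, r gives the robot as it stands. The module is installed in compiled form; this text tells all that it offers.
- The arm moves only by the shell command python3 -m pendant 'ROWS' [FORCE]. ROWS is JSON, a list of rows, each a list of 5 numbers: the shift along the tool's x, y, z in cm, then the turn about the tool's z in degrees, then the gripper command: -1 is shut, 1 is fully open, values between are in proportion. In form: [[tx, ty, tz, yaw, claw], ...]. A call has 1 to 20 rows; each row is the pose to reach, as a shift and turn from the pose commanded when the call began, along the tool's axes at that moment; what a row does not reach only later rows make up. A row lasts 1/12 s, in which the tool goes at most 41.7 mm and 7.16 degrees, less where a joint would pass 70% of its speed; a pose out of reach is approached as far as the arm can. A call with a gripper value outside its range is refused whole. The fingers move at their own pace and stop on an object; FORCE is the grip in N (left out, the last holds). Time passes only in rows, so rows that repeat a pose let the fingers close. It gives the time, the measured TCP pose, the force, the opening and the grip force at its end, in the units of the state.
- readout.sense(): the state, without advancing time (a new reading comes with each control period).
- viewer.get_image(name): name is "scene" or "side" or "wrist"; returns a dict with "frame" (384x512x3 uint8, blue, green, red), "intrinsics" (3x3 intrinsics, pixels), "extrinsics" (4x4, takes a point from world to camera coordinates). Camera axes: x right, y down, z forward; pixel columns grow to the right and rows downward; lengths in m; the calibration is good to about 2 mm. A picture is of the moment at which its call begins. There is no depth.
- workorder.close_job(): hands the job in; it is judged then, once.
Trained networks look in the newest picture that a camera, given by its name, has taken for a name from the list of things; names that differ only in an ending like _2 or _b are one class to them, and where a whole thing is asked for, a point or a joint stands for the part that bears it (a point fixed in the world has none). Each returns a list of dicts, best first, with "score" (0 to 1); they miss things now and then, are a little off and sometimes report something else, mostly with a low value. They report only what shows in the picture. A call takes as long as a camera call. They do not tell look-alikes from the thing itself.
- boxes_of(camera, name): "location" ([column, row] as shares, 0 to 1, of the picture: columns of its width, rows of its height, amid what is visible of it).
- outline_of(camera, name): "pixels" (384x512 bool, what is visible of it) and "location" ([column, row] as shares, 0 to 1, of the picture: columns of its width, rows of its height, amid what is visible of it).
- spot_point(camera, name): "location" ([column, row] as shares, 0 to 1, of the picture: columns of its width, rows of its height: a listed point, or the origin of a listed thing).
The state is a dict: "t": time; "joint_pos": joint angles; "joint_velocities": joint speeds; "joint_efforts": joint torques, N m; "position": TCP position; "tcp_rot": TCP orientation; "ft_force": force on the tool from outside, world axes, zero at the start; "wrist_torque": the same for the moment, N m; "grip_width": opening from 0.0 (shut) to 1.0 (fully open); "grasp_force": force on a finger pad.
Only numpy, scipy, OpenCV 4.12 (cv2) and the standard library are available. Lean on these libraries where they do the work, as an engineer would, in place of code of your own. Each camera call takes 0.05 s, during which the arm holds its last target. There are 200 camera calls.

## Working session

There is one attempt and no reset: what is moved stays moved. The work goes in short steps, Python scripts to look and compute and a shell command to move; the robot and the scene stay as the last step left them, time stands still between calls to the robot, and variables do not carry over. Pictures are saved under pics/ and viewed, at most 14 in all, crops included, and the job is handed in when it is done.

```bash
mkdir -p pics; ls; cat > h.py <<'E'
import numpy as np, cv2
from bench import readout, viewer, boxes_of, outline_of, spot_point, r
def shot(cam,fn=None):
    d=viewer.get_image(cam)
    if fn: cv2.imwrite('pics/'+fn,d['frame'])
    return d
def ray(d,uv):
    K=np.array(d['intrinsics']);E=np.array(d['extrinsics']);R=E[:3,:3];t=E[:3,3]
    v=R.T@np.linalg.solve(K,[uv[0],uv[1],1.]);return -R.T@t,v
def onz(d,uv,z):
    c,v=ray(d,uv);return c+v*(z-c[2])/v[2]
def proj(d,p):
    K=np.array(d['intrinsics']);E=np.array(d['extrinsics'])
    q=K@(E[:3,:3]@np.array(p)+E[:3,3]);return q[:2]/q[2]
def px(l): return np.array(l)*[512,384]
E
python3 - <<'E'
from h import *
s=readout.sense();print({k:np.round(v,3) for k,v in s.items()}, r.grip_depth)
for c in ['scene','side','wrist']:
    d=shot(c,c+'0.png'); print(c,np.round(d['intrinsics'],1).tolist(),np.round(d['extrinsics'],3).tolist())
    if c=='wrist': continue
    for n in ['jar1','cap1','stand','case','case_home','case_lid','spice_jar','pepper_mill']:
        print(n,[(np.round(px(o['location'])).tolist(),round(o['score'],2)) for o in spot_point(c,n)[:6]])
E
python3 -c "
import cv2,numpy as np
a=cv2.imread('pics/scene0.png');b=cv2.imread('pics/side0.png')
cv2.imwrite('pics/scene0.png',cv2.resize(a,(800,600),interpolation=2));cv2.imwrite('pics/side0.png',cv2.resize(b,(800,600),interpolation=2))"
```

```text
pics
{'t': np.float64(0.0), 'joint_pos': array([ 1.292,  0.616, -0.013,  1.425,  0.008,  1.103, -0.04 ]), 'joint_velocities': array([-0.   , -0.   ,  0.   , -0.001, -0.002, -0.   ,  0.002]), 'joint_efforts': array([-0.0000e+00, -4.5894e+01,  2.0900e-01, -1.6575e+01, -6.1000e-02,
        2.0000e-02,  0.0000e+00]), 'position': array([ 0.162, -0.629,  0.218]), 'tcp_rot': array([-0.001,  0.992,  0.126, -0.   ]), 'ft_force': array([ 0.003,  0.587, -0.338]), 'wrist_torque': array([-0.021,  0.034, -0.009]), 'grasp_force': np.float64(0.0), 'grip_width': np.float64(0.999)} 0.0188
scene [[486.2, 0.0, 251.0], [0.0, 486.2, 187.7], [0.0, 0.0, 1.0]] [[-0.87, -0.493, -0.018, 0.492], [-0.211, 0.404, -0.89, 0.175], [0.446, -0.77, -0.455, 1.116], [0.0, 0.0, 0.0, 1.0]]
jar1 [([217.0, 277.0], 0.77), ([234.0, 255.0], 0.68), ([211.0, 255.0], 0.68), ([273.0, 289.0], 0.63), ([182.0, 265.0], 0.61), ([205.0, 249.0], 0.6)]
cap1 [([213.0, 257.0], 0.9), ([238.0, 240.0], 0.7), ([205.0, 227.0], 0.7)]
stand [([210.0, 269.0], 0.81)]
case []
case_home [([286.0, 149.0], 0.72)]
case_lid [([272.0, 212.0], 0.7)]
spice_ja
[... 159 characters left out ...]
98, 0.062, -0.017, 0.529], [0.038, 0.355, -0.934, 0.045], [-0.051, -0.933, -0.357, 1.217], [0.0, 0.0, 0.0, 1.0]]
jar1 [([352.0, 268.0], 0.78), ([252.0, 257.0], 0.76), ([249.0, 275.0], 0.67), ([293.0, 282.0], 0.62)]
cap1 [([291.0, 232.0], 0.65), ([290.0, 253.0], 0.61), ([253.0, 235.0], 0.59)]
stand [([273.0, 269.0], 0.55)]
case [([233.0, 189.0], 0.79)]
case_home [([237.0, 162.0], 0.97)]
case_lid [([264.0, 217.0], 0.9)]
spice_jar [([173.0, 222.0], 0.73)]
pepper_mill [([184.0, 254.0], 0.7), ([174.0, 225.0], 0.4)]
wrist [[302.6, 0.0, 255.9], [0.0, 302.6, 191.6], [0.0, 0.0, 1.0]] [[0.248, -0.969, 0.0, -0.651], [-0.928, -0.238, 0.285, -0.034], [-0.276, -0.071, -0.958, 0.391], [0.0, 0.0, 0.0, 1.0]]
```

View pics/scene0.png

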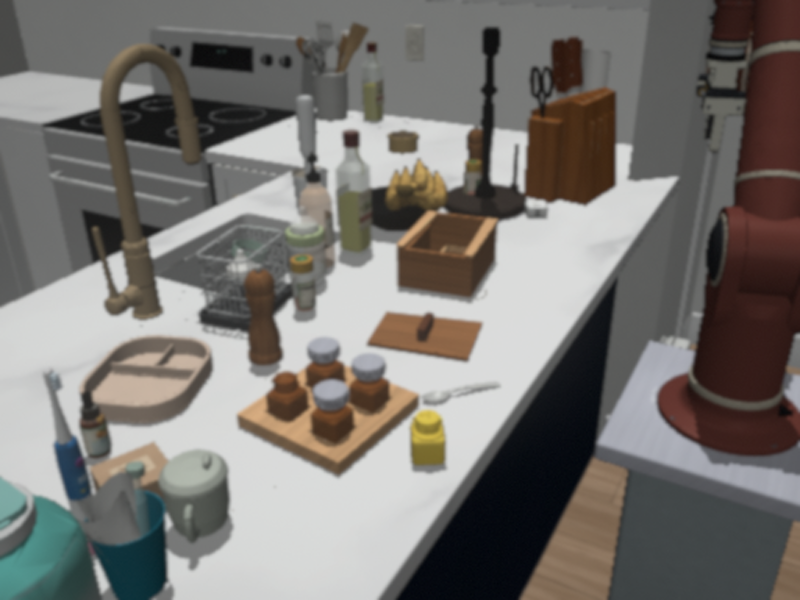

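View pics/side0.png

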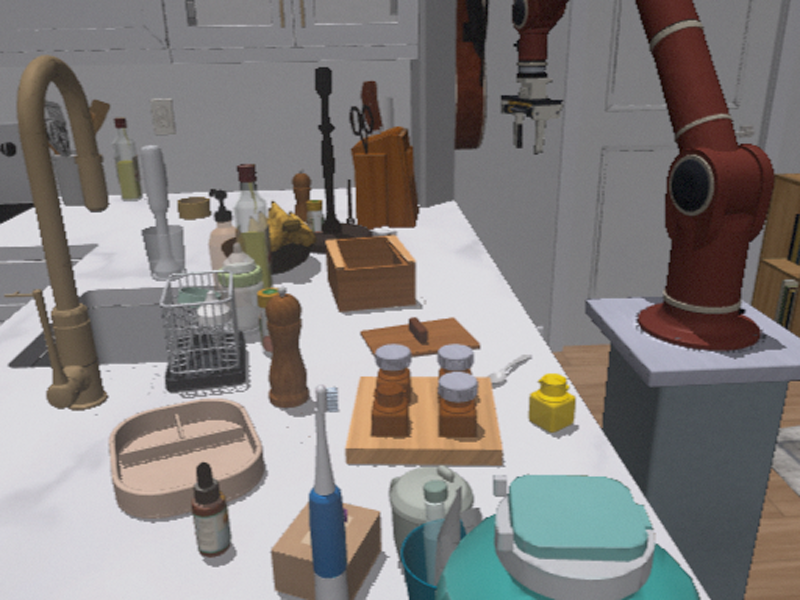

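The scene shows four amber jars in the stand: lidded at about px (330,395), (368,375) and (323,355), and an unlidded one at (287,395). There is a yellow look-alike at (428,437). The case is at (447,255), the lid board at (425,335), the spice jar at (302,280) and the mill at (263,315).

```bash
python3 - <<'E'
from h import *
def tri(n,zs):
    for c in ['scene','side']:
        d=shot(c)
        for o in spot_point(c,n)[:4]:
            print(n,c,round(o['score'],2),np.round(onz(d,px(o['location']),zs),3)[:2])
for n,z in [('cap1',.069),('stand',0),('case',0),('case_home',.083),('case_lid',0),('spice_jar',0),('pepper_mill',0)]: tri(n,z)
d=viewer.get_image('side')
E
```

```text
cap1 scene 0.71 [0.66  0.127]
cap1 scene 0.68 [0.464 0.246]
cap1 scene 0.56 [0.557 0.237]
cap1 side 0.74 [0.554 0.239]
cap1 side 0.67 [0.72  0.171]
cap1 side 0.58 [0.476 0.33 ]
cap1 side 0.55 [0.465 0.234]
stand scene 0.61 [0.507 0.287]
stand scene 0.17 [0.48  0.314]
stand side 0.9 [0.508 0.276]
case scene 0.96 [ 0.576 -0.232]
case side 0.91 [ 0.577 -0.238]
case_home scene 0.74 [ 0.576 -0.235]
case_home side 0.67 [ 0.576 -0.217]
case_lid scene 0.69 [0.484 0.005]
case_lid scene 0.51 [0.477 0.316]
case_lid scene 0.24 [0.531 0.248]
case_lid side 0.85 [ 0.496 -0.016]
spice_jar scene 0.95 [0.753 0.006]
spice_jar side 0.65 [0.745 0.024]
pepper_mill scene 0.58 [0.716 0.186]
pepper_mill side 0.74 [0.701 0.185]
```

```bash
python3 -m pendant '[[4,-2,-2,-5,1],[8,-4,-4,-10,1],[12,-6,-5,-15,1],[16,-8,-5,-20,1],[20,-10,-5,-25,1],[24,-12,-5,-30,1],[28,-14,-5,-35,1],[32,-16,-5,-40,1],[36,-18,-5,-45,1],[40,-20,-5,-50,1],[44,-21,-5,-54,1],[46,-22,-5,-54,1],[46,-22,-5,-54,1],[46,-22,-5,-54,1],[46,-22,-5,-54,1]]' 20
cat >> h.py <<'E'
def big(d,fn): cv2.imwrite('pics/'+fn,cv2.resize(d['frame'],(800,600),interpolation=cv2.INTER_CUBIC))
def yaw(s=None):
    w,x,y,z=(s or readout.sense())['tcp_rot']
    return np.degrees(np.arctan2(2*(x*y+w*z),1-2*(y*y+z*z)))
def go(x,y,z,yw=None):
    s=readout.sense();a=yaw(s);p=np.array(s['position']);d=np.array([x,y,z])-p
    c,q=np.cos(np.radians(a)),np.sin(np.radians(a))
    print('at',np.round(p,4),'yaw',round(a,2),'j7',round(s['joint_pos'][6],2),'| rows cm:',np.round([100*(c*d[0]+q*d[1]),100*(q*d[0]-c*d[1]),-100*d[2]],2),'turn',None if yw is None else round((a-yw+180)%360-180,2))
E
python3 - <<'E'
from h import *
d=shot('wrist');big(d,'w1.png')
for n,z in [('case',0),('case_home',.083),('case_lid',0)]:
    print(n,[(np.round(px(o['location'])).tolist(),round(o['score'],2),np.round(onz(d,px(o['location']),z),3)[:2]) for o in spot_point('wrist',n)[:3]])
go(.5,0,.27,90)
E
```

```text
t: 3.65
position: [0.5534, -0.3006, 0.2684]
tcp_rot: [-0.0, 0.826, 0.564, -0.0]
ft_force: [-0.7, -0.5, 0.1]
grip_width: 0.999
grasp_force: 0.0
case [([255.0, 115.0], 0.71, array([ 0.574, -0.244]))]
case_home [([252.0, 116.0], 0.66, array([ 0.572, -0.241]))]
case_lid []
at [ 0.5511 -0.3039  0.2688] yaw 68.22 j7 -0.06 | rows cm: [ 26.33 -16.02  -0.12] turn -21.78
```

View pics/w1.png

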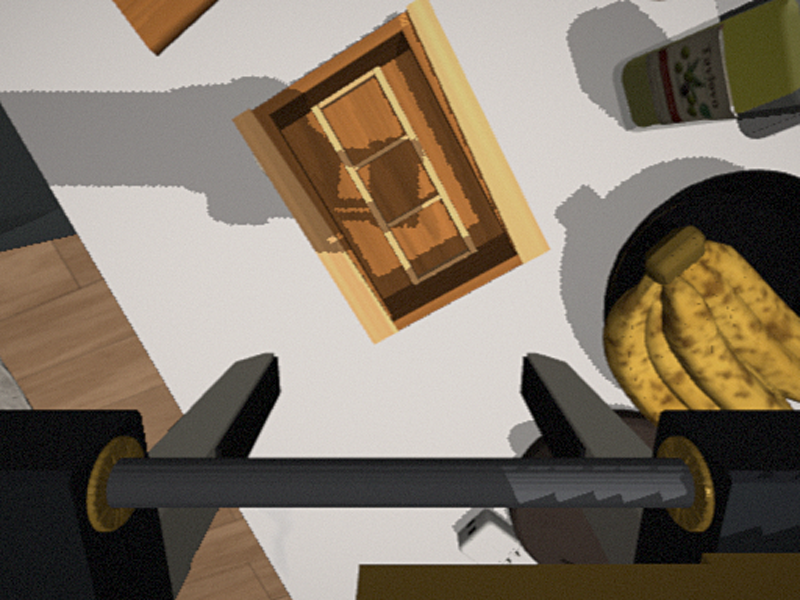

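The wrist picture shows the case with its open (narrow-walled, −x) end at the top, (250,110)–(410,25), facing the lid. Its +x end is at the bottom, (378,343)–(549,248).

```bash
python3 -m pendant '[[4,-3,0,0,1],[8,-6,0,0,1],[12,-9,0,0,1],[16,-12,0,0,1],[17,-12,0,0,1],[17,-12,0,0,1],[17,-12,0,0,1]]'
python3 - <<'E'
from h import *
d=shot('wrist');big(d,'w2.png')
print(np.round(d['extrinsics'],4).tolist())
for n,z in [('case',0),('case_home',.083),('case_lid',0)]:
    print(n,[(np.round(px(o['location'])).tolist(),round(o['score'],2),np.round(onz(d,px(o['location']),z),3)[:2]) for o in spot_point('wrist',n)[:3]])
go(.53,.17,.27,115)
E
```

```text
t: 4.43
position: [0.503, -0.0979, 0.2696]
tcp_rot: [0.0, 0.826, 0.564, 0.0]
ft_force: [-0.4, -1.2, 0.4]
grip_width: 0.999
grasp_force: 0.0
[[0.9309, -0.3653, 0.001, -0.5037], [-0.3504, -0.8921, 0.2852, 0.0393], [-0.1033, -0.2659, -0.9585, 0.466], [0.0, 0.0, 0.0, 1.0]]
case [([334.0, 226.0], 0.98, array([ 0.576, -0.243])), ([219.0, 88.0], 0.56, array([0.492, 0.01 ]))]
case_home [([344.0, 252.0], 0.83, array([ 0.569, -0.241]))]
case_lid [([223.0, 89.0], 0.86, array([0.495, 0.006]))]
at [ 0.5034 -0.1022  0.2686] yaw 68.17 j7 -0.38 | rows cm: [26.26 -7.66 -0.14] turn -46.83
```

View pics/w2.png

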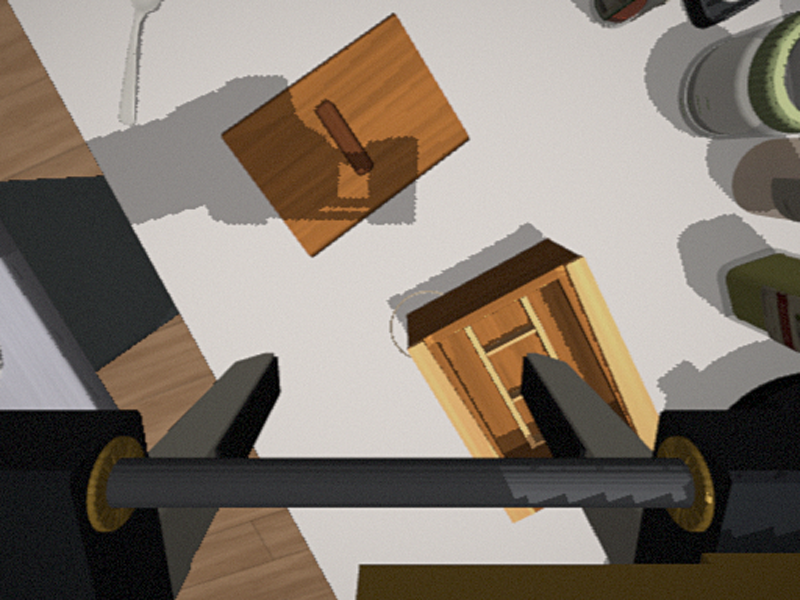

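The picture shows the lid board with corners at (222,135), (395,14), (469,137) and (312,256), and its bar from (325,105) to (365,170). The low end of the case is at (410,345)–(580,262).

```bash
python3 - <<'E'
from h import *
import json
d=shot('wrist')
k=.64
C=[onz(d,np.array(p)*k,0)[:2] for p in [(222,135),(395,14),(469,137),(312,256)]]
print(np.round(C,4),'mean',np.mean(C,0))
for i in range(4): print(i,np.linalg.norm(C[i]-C[(i+1)%4]))
B=[onz(d,np.array(p)*k,.031)[:2] for p in [(323,103),(368,172)]];print('bar',np.round(B,3),np.mean(B,0))
# case corners
W=[onz(d,np.array(p)*k,.0905)[:2] for p in [(408,347),(582,259)]];print('case low',W,np.linalg.norm(W[0]-W[1]))
# outline of lid
o=outline_of('wrist','case_lid')
if o:
    m=o[0]['pixels'].astype(np.uint8);c=max(cv2.findContours(m,0,2)[0],key=cv2.contourArea)
    q=cv2.approxPolyDP(c,8,True)[:,0];print(o[0]['score'],q.tolist(),[np.round(onz(d,p,0)[:2],3).tolist() for p in q.astype(float)])
E
python3 -m pendant '[[4,-1,0,-6,1],[8,-2,0,-12,1],[12,-3,0,-18,1],[16,-4,0,-24,1],[20,-5,0,-30,1],[24,-7,0,-36,1],[26,-8,0,-42,1],[26,-8,0,-47,1],[26,-8,0,-47,1],[26,-8,0,-47,1]]'
python3 - <<'E'
from h import *
d=shot('wrist');big(d,'w3.png')
print(np.round(d['extrinsics'],4).tolist())
for n,z in [('stand',0),('cap1',.069),('jar1',.01),('case_lid',0)]:
    print(n,[(np.round(px(o['location'])).tolist(),round(o['score'],2),np.round(onz(d,px(o['location']),z),3)[:2]) for o in spot_point('wrist',n)[:5]])
E
```

```text
[[ 0.3957  0.046 ]
 [ 0.5703  0.0761]
 [ 0.5945 -0.0357]
 [ 0.4232 -0.0803]] mean [0.4959407  0.00153024]
0 0.17712609558768885
1 0.11437663385643458
2 0.17698506879873624
3 0.12921322912812866
bar [[ 0.491  0.032]
 [ 0.504 -0.03 ]] [0.49736352 0.00103688]
case low [array([ 0.48508477, -0.16356384]), array([ 0.63062179, -0.14640975])] 0.14654449055156982
0.94 [[250, 5], [139, 84], [196, 162], [298, 84]] [[0.569, 0.082], [0.393, 0.05], [0.419, -0.076], [0.593, -0.03]]
t: 5.57
position: [0.5254, 0.1702, 0.2682]
tcp_rot: [0.0, 0.536, 0.844, -0.001]
ft_force: [-0.2, -1.0, -0.9]
grip_width: 1.0
grasp_force: 0.0
[[0.9056, 0.4242, -0.0015, -0.546], [0.4069, -0.8677, 0.2856, -0.1147], [0.1198, -0.2593, -0.9583, 0.4201], [0.0, 0.0, 0.0, 1.0]]
stand [([283.0, 78.0], 0.71, array([0.511, 0.284]))]
cap1 [([236.0, 87.0], 0.79, array([0.463, 0.245])), ([275.0, 18.0], 0.74, array([0.472, 0.328])), ([297.0, 126.0], 0.58, array([0.546, 0.236]))]
jar1 [([330.0, 66.0], 0.85, array([0.559, 0.321])), ([295.0, 122.0], 0.77, array([0.55 , 0.238])), ([273.0, 32.0], 0.62, array([0.474, 0.326]))]
case_lid [([194.0, 239.0], 0.62, array([0.491, 0.012]))]
```

View pics/w3.png

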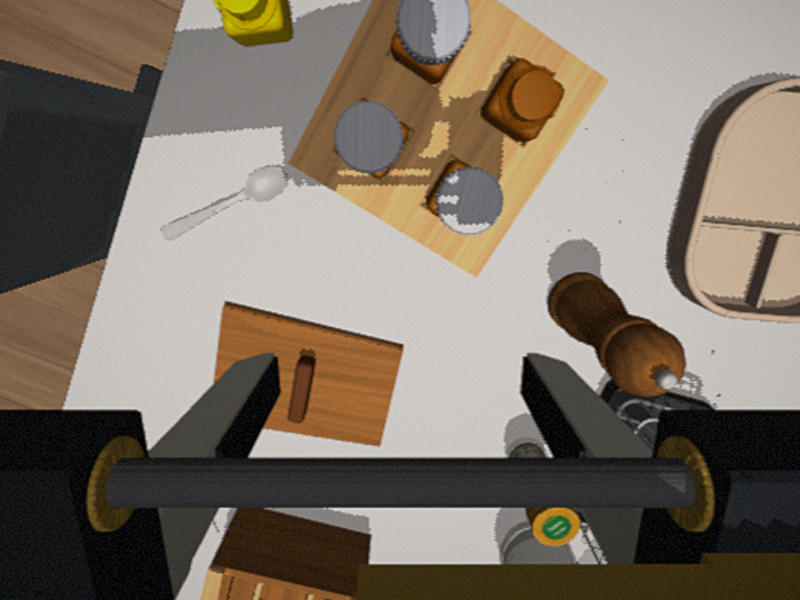

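The picture shows the three caps at (433,28), (369,136) and (469,200), the empty jar at (525,95), the pepper mill at (600,320) and the yellow jar at the top-left. Next I move closer over the stand for an accurate fit.

```bash
python3 -m pendant '[[4,0,0,0,1],[8,0,0,0,1],[10,0,0,0,1],[10,0,0,0,1],[10,0,0,0,1],[10,0,0,0,1]]'
python3 - <<'E'
from h import *
import pickle
d=shot('wrist');big(d,'w4.png');pickle.dump({k:np.array(v) for k,v in d.items()},open('w4.pkl','wb'))
for n,z in [('stand',0),('cap1',.069),('jar1',.01)]:
    print(n,[(np.round(px(o['location'])).tolist(),round(o['score'],2),np.round(onz(d,px(o['location']),z),4)[:2]) for o in spot_point('wrist',n)[:5]])
for o in outline_of('wrist','cap1')[:4]:
    c=max(cv2.findContours(o['pixels'].astype(np.uint8),0,2)[0],key=cv2.contourArea);(e,ax,an)=cv2.fitEllipse(c);print('cap out',round(o['score'],2),np.round(e,1),np.round(ax,1))
o=outline_of('wrist','stand')
c=max(cv2.findContours(o[0]['pixels'].astype(np.uint8),0,2)[0],key=cv2.contourArea)
q=cv2.approxPolyDP(cv2.convexHull(c),5,True)[:,0];print(q.tolist(),[np.round(onz(d,p,.022)[:2],4).tolist() for p in q.astype(float)])
go(.5,.2,.2,90)
E
```

```text
t: 6.32
position: [0.4828, 0.2602, 0.2686]
tcp_rot: [0.001, 0.535, 0.845, -0.0]
ft_force: [0.2, -1.0, 0.2]
grip_width: 0.997
grasp_force: 0.0
stand [([281.0, 152.0], 0.64, array([0.511 , 0.2823]))]
cap1 [([272.0, 111.0], 0.89, array([0.4695, 0.3287])), ([295.0, 208.0], 0.61, array([0.5486, 0.2339])), ([240.0, 170.0], 0.56, array([0.4642, 0.2483]))]
jar1 [([327.0, 146.0], 0.94, array([0.5639, 0.3193])), ([290.0, 192.0], 0.93, array([0.5469, 0.2374])), ([174.0, 89.0], 0.93, array([0.3423, 0.2984])), ([241.0, 164.0], 0.61, array([0.4654, 0.2442]))]
cap out 0.79 [237.  174.7] [40.2 41. ]
cap out 0.7 [295.8 209.3] [39.1 39.3]
cap out 0.66 [275.2 112.8] [42.6 45. ]
cap out 0.41 [335.6 354. ] [24.8 53.2]
[[259, 54], [378, 132], [301, 240], [190, 178]] [[0.4271, 0.3838], [0.6131, 0.3648], [0.5934, 0.1796], [0.4079, 0.1978]]
at [0.4823 0.2609 0.2686] yaw 115.31 j7 -0.38 | rows cm: [-6.26 -1.01  6.86] turn 25.31
```

View pics/w4.png

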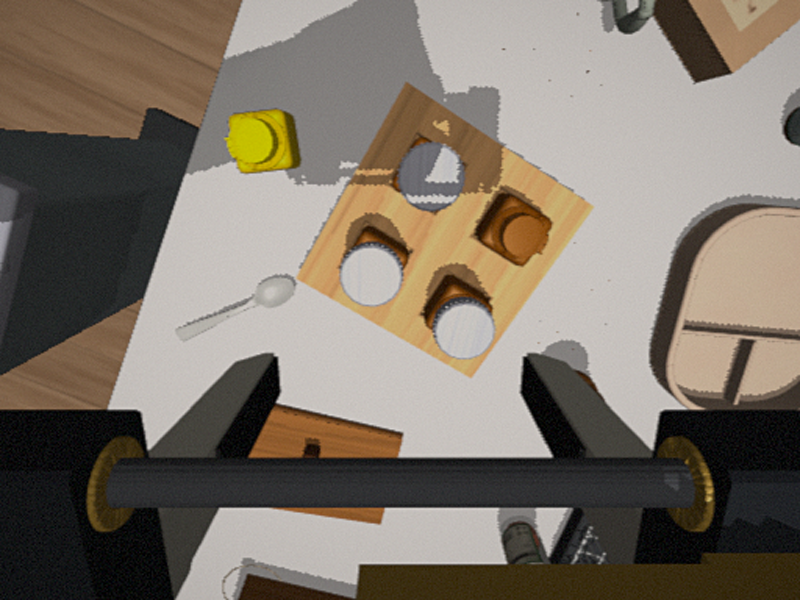

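```bash
python3 - <<'E'
from h import *
import pickle
d=pickle.load(open('w4.pkl','rb'))
for n,p in dict(A=(372,275),B=(465,329),C=(432,177)).items(): print(n,np.round(onz(d,np.array(p)*.64,.088),4))
for p in [(.4638,.2435),(.5484,.2349),(.4724,.3281)]: print(proj(d,[*p,.088])/.64)
go(.4638,.2445,.13,115)
E
```

```text
A [0.4647 0.2455 0.088 ]
B [0.5481 0.237  0.088 ]
C [0.4739 0.329  0.088 ]
[369.84282046 276.90048476]
[464.125985  331.3840319]
[429.61477136 177.27168027]
at [0.4823 0.2609 0.2686] yaw 115.31 j7 -0.38 | rows cm: [-0.69 -2.38 13.86] turn 0.31
```

```bash
python3 -m pendant '[[-0.7,-2.3,4,0,0.3],[-0.7,-2.3,8,0,0.3],[-0.7,-2.3,12,0,0.3],[-0.7,-2.3,14,0,0.3],[-0.7,-2.3,14,0,0.3],[-0.7,-2.3,16,0,0.3],[-0.7,-2.3,18,0,0.3],[-0.7,-2.3,19.8,0,0.3],[-0.7,-2.3,19.8,0,0.3],[-0.7,-2.3,19.8,0,0.3]]' 8
python3 - <<'E'
from h import *
d=shot('wrist');big(d,'w5.png'); go(.4643,.2447,.071)
E
```

```text
t: 7.45
position: [0.4647, 0.2462, 0.0716]
tcp_rot: [0.0, 0.534, 0.845, 0.0]
ft_force: [0.4, -0.7, 0.7]
grip_width: 0.651
grasp_force: 0.0
at [0.4651 0.2466 0.0722] yaw 115.41 j7 -0.55 | rows cm: [-0.13 -0.16  0.12] turn None
```

View pics/w5.png

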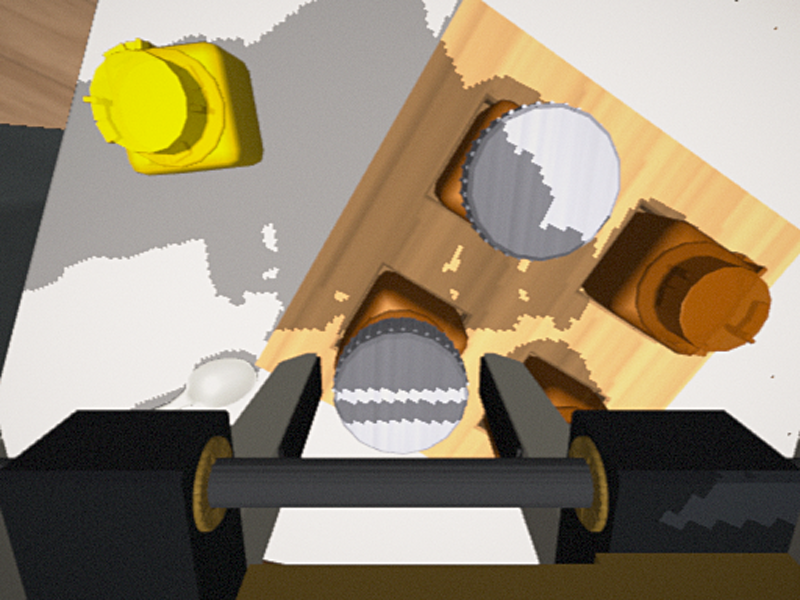

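The picture shows cap A centred at (401,388) between the fingers (320 and 480). Next: grip lightly and check the side force.

```bash
python3 -m pendant '[[-0.1,-0.1,0,0,0],[-0.1,-0.1,0,0,-1],[-0.1,-0.1,0,0,-1],[-0.1,-0.1,0,0,-1],[-0.1,-0.1,0,0,-1],[-0.1,-0.1,0,0,-1]]' 8
python3 - <<'E'
from h import *
s=readout.sense();print(np.round(s['ft_force'],2),np.round(s['wrist_torque'],3),s['grip_width']*93,s['grasp_force']);go(.4643,.2447,.071)
E
```

```text
t: 8.0
position: [0.4645, 0.2448, 0.0718]
tcp_rot: [0.001, 0.534, 0.845, 0.001]
ft_force: [0.3, -0.3, 6.1]
grip_width: 0.515
grasp_force: 8.0
[ 0.25 -0.25  6.1 ] [-0.232 -0.236 -0.052] 47.86646572595773 8.00150320166722
at [0.4645 0.2448 0.0718] yaw 115.42 j7 -0.55 | rows cm: [-0.   -0.03  0.08] turn None
```

```bash
python3 -m pendant '[[0,0,0,7,-1],[0,0,0,14,-1],[0,0,0,21,-1],[0,0,0,28,-1]]' 8; python3 -c "
from h import *
s=readout.sense();print(np.round(s['ft_force'],2),np.round(s['wrist_torque'],3),yaw(s))"
python3 -m pendant '[[0,0,0,7,-1],[0,0,0,14,-1],[0,0,0,16,-1],[0,0,0,16,-1]]' 8;python3 -c "
from h import *
s=readout.sense();print(np.round(s['ft_force'],2),np.round(s['wrist_torque'],3),yaw(s))"
```

```text
t: 8.33
position: [0.4641, 0.2452, 0.0712]
tcp_rot: [-0.0, 0.725, 0.689, 0.001]
ft_force: [0.3, 0.7, 1.1]
grip_width: 0.509
grasp_force: 8.0
[0.31 0.7  1.08] [ 0.055 -0.171 -0.   ] 87.099116388737
t: 8.67
position: [0.4646, 0.2454, 0.0712]
tcp_rot: [0.0, 0.812, 0.584, 0.002]
ft_force: [2.2, 0.3, 1.4]
grip_width: 0.521
grasp_force: 8.0
[2.24 0.35 1.43] [ 0.168 -0.47   0.263] 71.50571830898384
```

```bash
python3 -m pendant '[[0,0,0,0,-0.4],[0,0,0,0,0.3],[0,0,0,0,-1],[0,0,0,0,-1],[0,0,0,0,-1],[0,0,0,0,-1],[0,0,-0.05,-7,-1],[0,0,-0.1,-14,-1],[0,0,-0.15,-21,-1],[0,0,-0.2,-28,-1],[0,0,-0.2,-35,-1],[0,0,-0.2,-42,-1],[0,0,-0.2,-49,-1],[0,0,-0.2,-56,-1],[0,0,-0.2,-56,-1]]' 15; python3 -c "
from h import *
s=readout.sense();print(np.round(s['ft_force'],2),np.round(s['wrist_torque'],3),yaw(s))"
```

```text
t: 9.92
position: [0.4634, 0.2441, 0.0724]
tcp_rot: [-0.001, 0.442, 0.897, -0.0]
ft_force: [1.3, 1.3, 0.4]
grip_width: 0.515
grasp_force: 15.0
[1.3  1.3  0.39] [ 0.08  -0.299  0.009] 127.52124104658958
```

```bash
python3 -m pendant '[[0,0,0,0,0],[0,0,0,0,0.3],[0,0,0,0,0.3],[0,0,0,0,0.3],[0,0,0,0,0.3]]' 
python3 - <<'E'
from h import *
d=shot('wrist');cv2.imwrite('pics/w6.png',cv2.resize(d['frame'][100:300,150:400],(500,400))); go(.4643,.2447,.062)
# expected rows of cap top centre for z=.088/.079
for z in (.088,.079): print(z,proj(d,[.4643,.2447,z]))
o=outline_of('wrist','cap1')
for q in o[:3]:
    c=max(cv2.findContours(q['pixels'].astype(np.uint8),0,2)[0],key=cv2.contourArea);print(np.round(cv2.minEnclosingCircle(c),1) if 0 else cv2.minEnclosingCircle(c))
E
```

```text
t: 10.33
position: [0.4632, 0.2443, 0.0727]
tcp_rot: [-0.0, 0.443, 0.897, -0.0]
ft_force: [-0.3, 0.4, 0.8]
grip_width: 0.651
grasp_force: 0.0
at [0.4633 0.2444 0.0727] yaw 127.42 j7 -0.4 | rows cm: [-0.04  0.1   1.07] turn None
0.088 [260.82157939 251.44947472]
0.079 [260.59781105 244.10432317]
((256.7083740234375, 238.25050354003906), 42.28511047363281)
((374.1332702636719, 135.51878356933594), 52.8546028137207)
```

View pics/w6.png

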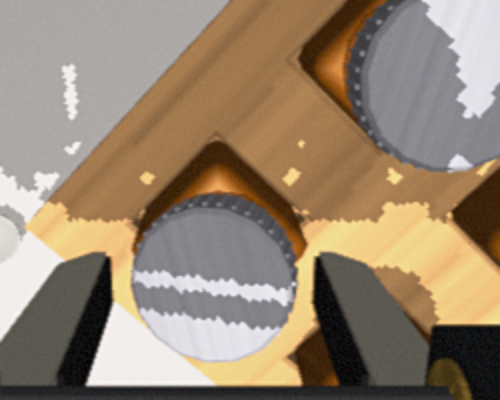

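The picture shows cap A's top at about px (257,242), 7 px higher and 4 % smaller than before. That matches a 9 mm drop into the thread. Next: lower and screw home.

```bash
python3 -m pendant '[[0,0,0.5,0,0.3],[0,0,1,0,0.3],[0,0,1,0,0.3],[0,0,1,0,-1],[0,0,1,0,-1],[0,0,1,0,-1],[0,0,1,0,-1],[0,0,1,7,-1],[0,0,1,14,-1],[0,0,1,21,-1],[0,0,1,28,-1],[0,0,1,35,-1],[0,0,1,42,-1]]' 15; python3 -c "
from h import *
s=readout.sense();print(np.round(s['ft_force'],2),np.round(s['wrist_torque'],3),yaw(s))"
python3 -m pendant '[[0,0,0,5,-1],[0,0,0,10,-1],[0,0,0,14,-1],[0,0,0,14,-1]]' 15;python3 -c "
from h import *
s=readout.sense();print(np.round(s['ft_force'],2),np.round(s['wrist_torque'],3),yaw(s))"
```

```text
t: 11.52
position: [0.4645, 0.2449, 0.0632]
tcp_rot: [0.001, 0.736, 0.677, 0.001]
ft_force: [1.2, -0.7, 0.8]
grip_width: 0.526
grasp_force: 15.6
[ 1.23 -0.75  0.78] [-0.315 -0.362  0.578] 85.28849684836618
t: 11.85
position: [0.4641, 0.2448, 0.0632]
tcp_rot: [0.0, 0.812, 0.584, 0.001]
ft_force: [1.1, -1.3, 2.1]
grip_width: 0.528
grasp_force: 15.0
[ 1.08 -1.27  2.15] [-0.062 -0.27   0.23 ] 71.46162292882484
```

```bash
for i in 1; do python3 -m pendant '[[0,0,0,2,-1],[0,0,0,4,-1],[0,0,0,4,-1]]' 20;python3 -c "
from h import *
s=readout.sense();print(np.round(s['ft_force'],2),np.round(s['wrist_torque'],3),yaw(s))"; python3 -m pendant '[[0,0,0,2,-1],[0,0,0,4,-1],[0,0,0,4,-1]]' 20;python3 -c "
from h import *
s=readout.sense();print(np.round(s['ft_force'],2),np.round(s['wrist_torque'],3),yaw(s))"; done
```

```text
t: 12.1
position: [0.464, 0.2445, 0.0631]
tcp_rot: [0.0, 0.832, 0.555, 0.001]
ft_force: [1.1, -0.1, 4.0]
grip_width: 0.526
grasp_force: 20.0
[ 1.11 -0.15  4.01] [-0.189 -0.349  0.378] 67.39142802031763
t: 12.35
position: [0.4638, 0.2443, 0.0629]
tcp_rot: [0.0, 0.851, 0.525, 0.0]
ft_force: [1.3, -1.3, 2.9]
grip_width: 0.525
grasp_force: 20.0
[ 1.26 -1.33  2.94] [-0.237 -0.305  0.389] 63.30037104240733
```

```bash
t(){ python3 -c "
from h import *
s=readout.sense();print(np.round(s['ft_force'],2),np.round(s['wrist_torque'],3),round(yaw(s),2),s['grip_width']*93)"; }
python3 -m pendant '[[0,0,0,0,0],[0,0,0,0,0.3],[0,0,0,0,-1],[0,0,0,0,-1],[0,0,0,0,-1],[0,0,0,0,-1]]' 40 >/dev/null; t
python3 -m pendant '[[0,0,0,1,-1],[0,0,0,2,-1],[0,0,0,2,-1]]' >/dev/null; t
python3 -m pendant '[[0,0,0,1,-1],[0,0,0,2,-1],[0,0,0,2,-1]]' >/dev/null; t
python3 -m pendant '[[0,0,0,1,-1],[0,0,0,2,-1],[0,0,0,2,-1]]' >/dev/null; t
python3 -m pendant '[[0,0,0,1,-1],[0,0,0,2,-1],[0,0,0,2,-1]]' >/dev/null; t
```

```text
[ 0.8  -0.15 -0.48] [-0.085 -0.17  -0.014] 63.39 47.428392356350166
[-0.09 -0.59 -2.07] [-0.115 -0.19   0.08 ] 61.36 47.45950602974778
[ 1.42  0.04 -1.25] [-0.063 -0.212  0.063] 59.37 47.09544797087848
[ 0.84 -0.55 -2.27] [-0.007 -0.058 -0.04 ] 57.37 47.20119180598588
[-0.47  0.03 -1.36] [ 0.076 -0.031 -0.008] 55.38 47.630340955159454
```

```bash
cat > t.sh <<'E'
python3 -c "
from h import *
s=readout.sense();print(round(float(s['t']),2),np.round(s['position'],4),np.round(s['ft_force'],2),np.round(s['wrist_torque'],3),round(yaw(s),2),round(s['grip_width']*93,2))"
E
python3 -m pendant '[[0,0,0,2,-1],[0,0,0,4,-1],[0,0,0,4,-1]]' >/dev/null; sh t.sh
python3 -m pendant '[[0,0,0,2,-1],[0,0,0,4,-1],[0,0,0,4,-1]]' >/dev/null; sh t.sh
python3 -m pendant '[[0,0,0,2,-1],[0,0,0,4,-1],[0,0,0,4,-1]]' >/dev/null; sh t.sh
python3 - <<'E'
from h import *
d=shot('wrist');cv2.imwrite('pics/w7.png',cv2.resize(d['frame'][60:310,130:430],(600,500)))
E
```

```text
14.1 [0.4634 0.2445 0.0627] [-0.43  0.01 -2.6 ] [ 0.047 -0.096 -0.002] 51.31 47.51
14.35 [0.4635 0.2445 0.0627] [-0.84 -0.21 -2.1 ] [ 0.119 -0.076  0.017] 47.31 47.22
14.6 [0.4636 0.2445 0.0627] [-0.37  0.45 -1.28] [ 0.104 -0.065  0.018] 43.31 47.52
```

View pics/w7.png

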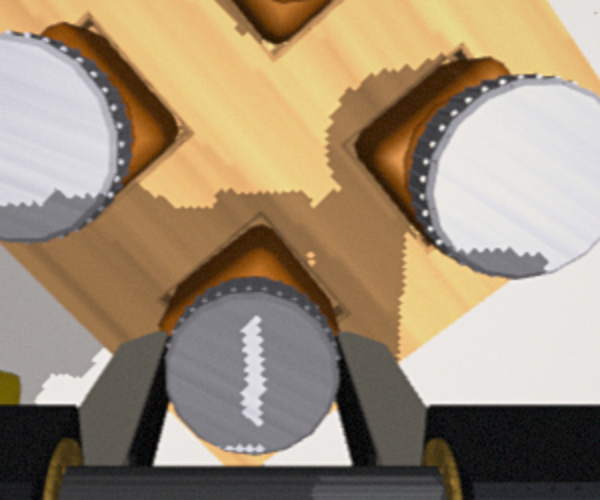

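The picture shows cap A at (253,372) in the crop, still held, with its jar square in the pocket. The lid top has a brushed grain, and I'll use its direction to track the cap's true rotation.

```bash
cat >> h.py <<'E'
def top(d,c,z,S=200,R=.022):
    g=np.array([[-1,1],[1,1],[1,-1],[-1,-1]])*R
    src=np.float32([proj(d,[c[0]+a,c[1]+b,z]) for a,b in g]);dst=np.float32([[0,0],[S,0],[S,S],[0,S]])
    return cv2.warpPerspective(d['frame'],cv2.getPerspectiveTransform(src,dst),(S,S),flags=cv2.INTER_CUBIC)
def grain(im,fr=.8):
    g=cv2.cvtColor(im,cv2.COLOR_BGR2GRAY).astype(float);g=cv2.GaussianBlur(g,(0,0),1.5)
    gx=cv2.Sobel(g,-1,1,0);gy=-cv2.Sobel(g,-1,0,1)
    S=len(g);yy,xx=np.mgrid[:S,:S]-S/2;m=np.hypot(gx,gy);k=(np.hypot(xx,yy)<fr*S/2)&(m<60)
    a=.5*np.arctan2((2*gx*gy)[k].sum(),(gx**2-gy**2)[k].sum());co=np.hypot((2*gx*gy)[k].sum(),(gx**2-gy**2)[k].sum())/(m[k]**2).sum()
    return (np.degrees(a)+90)%180,co
E
python3 - <<'E'
from h import *
d=shot('wrist');ims=[]
s=readout.sense();p=s['position'];print(yaw(s))
for n,c,z in [('A',p[:2],.079),('B',(.5482,.236),.088),('C',(.473,.3286),.088)]:
    im=top(d,c,z);ims.append(im);print(n,grain(im))
cv2.imwrite('pics/w8.png',np.hstack(ims))
E
python3 -m pendant '[[0,0,0,2,-1],[0,0,0,4,-1],[0,0,0,6,-1],[0,0,0,8,-1],[0,0,0,8,-1]]' |tail -1; sh t.sh
python3 - <<'E'
from h import *
d=shot('wrist');s=readout.sense();p=s['position'];im=top(d,p[:2],.079);print(yaw(s),grain(im));cv2.imwrite('pics/w8.png',np.hstack([cv2.imread('pics/w8.png'),im]))
E
```

```text
43.42620188893943
A (np.float64(66.0274844676653), np.float64(0.16712888738864826))
B (np.float64(106.90418812735248), np.float64(0.6066303415778529))
C (np.float64(116.43972992943607), np.float64(0.6252224498868172))
grasp_force: 40.0
15.12 [0.4637 0.2448 0.0628] [ 0.62  1.04 -3.03] [ 0.387 -0.103  0.039] 35.32 47.48
35.40413661143339 (np.float64(54.708961725265084), np.float64(0.16394273990335412))
```

View pics/w8.png

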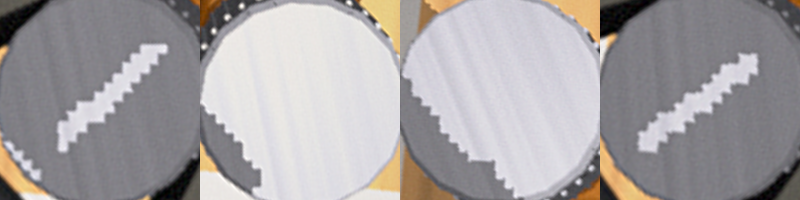

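The strip shows visible grain on B (about 105°) and C (about 116°). Cap A is in shadow, so I'll refine the estimator by masking the shadow edges.

```bash
cat >> h.py <<'E'
def grain(im,fr=.85):
    g=cv2.cvtColor(im,cv2.COLOR_BGR2GRAY).astype(np.float32)
    S=len(g);yy,xx=np.mgrid[:S,:S]-S/2
    b=cv2.GaussianBlur(g,(0,0),4);edge=(np.hypot(cv2.Sobel(b,-1,1,0),cv2.Sobel(b,-1,0,1))>16).astype(np.uint8)
    k=(np.hypot(xx,yy)<fr*S/2)&(cv2.dilate(edge,np.ones((13,13)))==0)
    h=(g-cv2.GaussianBlur(g,(0,0),12))/(b+1)
    # projection variance (Radon-like): grain direction maximises variance of means along lines
    best=[]
    for a in np.arange(0,180,1.):
        t=(xx*np.sin(np.radians(a))+(yy)*np.cos(np.radians(a)))[k];bi=np.round(t/2).astype(int);bi-=bi.min()
        n=np.bincount(bi);m=np.bincount(bi,h[k])/np.maximum(n,1);best.append((n*m*m).sum()/n.sum())
    best=np.array(best);bb=cv2.GaussianBlur(np.r_[best[-20:],best,best[:20]][None],(0,0),2)[0,20:-20]
    return int(bb.argmax()),round(float(bb.max()/np.median(bb)),1),int(k.sum())
E
python3 - <<'E'
from h import *
import pickle
d=pickle.load(open('w4.pkl','rb'))
P=dict(A=(.4643,.2447),B=(.5482,.236),C=(.473,.3286))
for n in P: print('w4',n,grain(top(d,P[n],.088)))
s=cv2.imread('pics/w8.png')
for i,n in enumerate(['A43','B','C','A35']): print(n,grain(s[:,200*i:200*i+200]))
d=shot('wrist');p=readout.sense()['position'];print('now A',grain(top(d,p[:2],.079)))
E
```

```text
w4 A (114, 1.6, 22447)
w4 B (102, 2.4, 22195)
w4 C (36, 1.4, 11549)
A43 (43, 2.4, 14340)
B (102, 2.0, 20576)
C (112, 8.4, 18601)
A35 (37, 2.5, 14171)
now A (37, 2.5, 14179)
```

```bash
for i in 1; do
python3 -m pendant '[[0,0,0,3,-1],[0,0,0,6,-1],[0,0,0,8,-1],[0,0,0,8,-1]]' >/dev/null; sh t.sh
python3 -m pendant '[[0,0,0,3,-1],[0,0,0,6,-1],[0,0,0,8,-1],[0,0,0,8,-1]]' >/dev/null; sh t.sh
python3 -m pendant '[[0,0,0,3,-1],[0,0,0,6,-1],[0,0,0,8,-1],[0,0,0,8,-1]]' >/dev/null; sh t.sh; done
```

```text
15.55 [0.4639 0.245  0.0628] [ 0.86  1.62 -2.31] [ 0.576 -0.208  0.032] 27.41 47.61
15.88 [0.4639 0.2455 0.0629] [ 1.74  3.25 -1.75] [ 0.863 -0.297  0.212] 19.5 47.41
16.22 [0.4623 0.2456 0.0631] [-2.9   3.56  3.36] [0.926 0.485 0.977] 11.69 47.52
```

The torque rose sharply to 0.98 N m near yaw 15, about 46° of true travel from the re-grip, so this should be the stop. I'll back off and check it.

```bash
python3 -m pendant '[[0,0,0,0,0],[0,0,0,0,0.3],[0,0,0,0,0.3],[0,0,-3,0,0.3],[0,0,-7,-7,0.3],[0,0,-11,-14,0.3],[0,0,-12,-21,0.3],[0,0,-12,-28,0.3],[0,0,-12,-35,0.3],[0,0,-12,-42,0.3],[0,0,-12,-49,0.3],[0,0,-12,-56,0.3],[0,0,-12,-63,0.3],[0,0,-12,-70,0.3],[0,0,-12,-73,0.3],[0,0,-12,-73,0.3],[0,0,-12,-73,0.3]]' | tail -2
python3 - <<'E'
from h import *
import pickle
d=shot('wrist');pickle.dump({k:np.array(v) for k,v in d.items()},open('w9.pkl','wb'))
ims=[]
for n,c,z in [('A',(.4643,.2447),.079),('B',(.5482,.236),.088),('C',(.473,.3286),.088)]:
    im=top(d,c,z,R=.026);ims.append(im);print(n,grain(top(d,c,z)))
cv2.imwrite('pics/w9.png',np.hstack([cv2.resize(d['frame'],(800,600))[:,:]])); cv2.imwrite('pics/w9.png',np.vstack([np.hstack(ims),cv2.resize(d['frame'],(600,400))]))
go(.4643,.2447,.062,84.2)
E
```

```text
grip_width: 0.651
grasp_force: 0.0
A (155, 3.7, 16055)
B (102, 3.5, 22290)
C (109, 2.0, 15138)
at [0.464  0.243  0.1824] yaw 84.15 j7 -0.81 | rows cm: [1.800e-01 1.000e-02 1.204e+01] turn -0.05
```

View pics/w9.png

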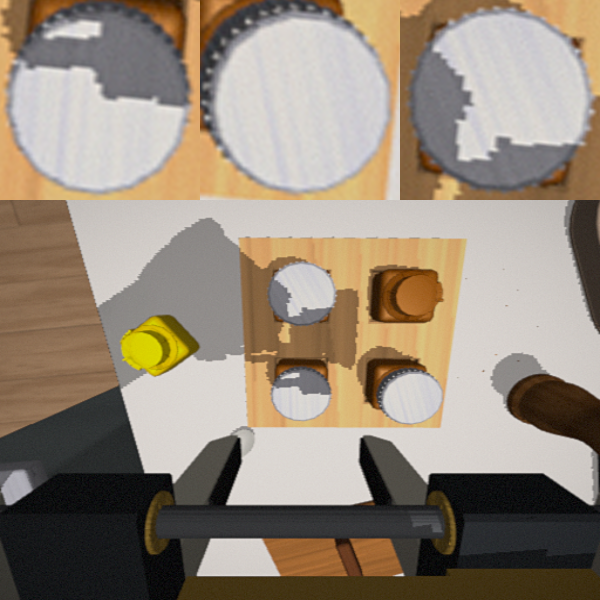

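```bash
python3 - <<'E'
from h import *
import pickle
def gl(im):
    g=cv2.cvtColor(im,cv2.COLOR_BGR2GRAY).astype(np.float32);S=len(g);yy,xx=np.mgrid[:S,:S]-S/2
    out=[]
    for lo,hi in ((150,256),):
        m=((g>lo)).astype(np.uint8);m=cv2.erode(m,np.ones((11,11)))>0;m&=np.hypot(xx,yy)<.82*S/2
        w=m.astype(np.float32);bl=cv2.GaussianBlur(g*w,(0,0),12)/(cv2.GaussianBlur(w,(0,0),12)+1e-3);h=(g-bl)
        sc=[]
        for a in np.arange(0,180,1.):
            t=(xx*np.sin(np.radians(a))+yy*np.cos(np.radians(a)))[m];bi=np.round(t/2).astype(int);bi-=bi.min()
            n=np.bincount(bi);q=np.bincount(bi,h[m])/np.maximum(n,1);sc.append((n*q*q)[n>15].sum()/n.sum())
        sc=np.array(sc);bb=cv2.GaussianBlur(np.r_[sc[-20:],sc,sc[:20]][None],(0,0),2)[0,20:-20];pk=[i for i in range(180) if bb[i]==max(bb[(i+np.arange(-12,13))%180])]
        out.append((int(m.sum()),[(i,round(float(bb[i]/np.median(bb)),1)) for i in sorted(pk,key=lambda i:-bb[i])[:4]]))
    return out
for f in('w4','w9'):
    d=pickle.load(open(f+'.pkl','rb'))
    for n,c,z in [('A',(.4643,.2447),.079 if f=='w9' else .088),('B',(.5482,.236),.088),('C',(.473,.3286),.088)]: print(f,n,gl(top(d,c,z)))
E
```

```text
w4 A [(21089, [(114, 5.7), (162, 1.2), (13, 1.1), (63, 1.0)])]
w4 B [(21089, [(102, 10.6), (145, 1.2), (16, 1.2), (162, 1.0)])]
w4 C [(5441, [(113, 2.0), (25, 1.2), (156, 0.9), (177, 0.8)])]
w9 A [(12593, [(85, 10.7), (177, 1.4), (156, 1.2), (133, 1.0)])]
w9 B [(21089, [(102, 20.5), (149, 1.1), (57, 1.1), (35, 1.1)])]
w9 C [(14490, [(113, 11.9), (171, 1.2), (48, 0.7)])]
```

Grain direction gives cap angles directly: A is now 85° (stop = 84°), so it is closed. B is at 102° (angle about 18°) and C at 113° (about 29°). Next: lift A with a firm grip and work out the case pose from the first wrist picture.

```bash
python3 -m pendant '[[0.2,0,4,0,0.3],[0.2,0,8,0,0.3],[0.2,0,11,0,0.3],[0.2,0,12,0,0.3],[0.2,0,12,0,0.3],[0.2,0,12,0,-1],[0.2,0,12,0,-1],[0.2,0,12,0,-1],[0.2,0,12,0,-1],[0.2,0,12,0,-1],[0.2,0,11,0,-1],[0.2,0,9,0,-1],[0.2,0,6,0,-1],[0.2,0,3,0,-1],[0.2,0,0,0,-1],[0.2,0,-2,0,-1],[0.2,0,-2,0,-1]]' 40; sh t.sh
python3 - <<'E'
from h import *
import pickle
from scipy.spatial.transform import Rotation as Ro
d=viewer.get_image('wrist');s=readout.sense()
def T(p,yw):
    c,q=np.cos(np.radians(yw)),np.sin(np.radians(yw));M=np.eye(4);M[:3,:3]=[[c,q,0],[q,-c,0],[0,0,-1]];M[:3,3]=p;return M
X=np.array(d['extrinsics'])@T(s['position'],yaw(s))   # tool->cam
np.save('X.npy',X)
e=dict(d);e['extrinsics']=X@np.linalg.inv(T([.5511,-.3039,.2688],68.22))
P={n:onz(e,np.array(p)*.64,.0905)[:2] for n,p in dict(L1=(237,118),L2=(377,343),R2=(549,249)).items()}
print({k:np.round(v,4) for k,v in P.items()},np.linalg.norm(P['L1']-P['L2']),np.linalg.norm(P['L2']-P['R2']))
v=P['L2']-P['L1'];print('case yaw',np.degrees(np.arctan2(v[1],v[0])),np.degrees(np.arctan2(*(P['R2']-P['L2'])[::-1])), 'ctr',(P['L1']+P['R2'])/2)
# grid corners on z=.022: outer grid
G=[onz(e,np.array(p)*.64,.022)[:2] for p in [(314,108),(379,68),(476,247),(415,281)]];print(np.round(G,4),np.mean(G,0),[np.linalg.norm(G[i]-G[(i+1)%4]) for i in range(4)],np.degrees(np.arctan2(*(G[3]-G[0])[::-1])))
E
```

```text
t: 19.1
position: [0.4657, 0.2479, 0.2076]
tcp_rot: [0.001, 0.741, 0.672, 0.005]
ft_force: [-0.3, 1.8, -1.2]
grip_width: 0.508
grasp_force: 40.0
19.1 [0.4657 0.2479 0.2076] [-0.32  1.77 -1.24] [ 0.061 -0.14  -0.007] 84.42 47.27
{'L1': array([ 0.4884, -0.1635]), 'L2': array([ 0.5139, -0.3524]), 'R2': array([ 0.6614, -0.3312])} 0.19059688865088664 0.14904776374577713
case yaw -82.31963463583138 8.162666184014844 ctr [ 0.5749413  -0.24736323]
[[ 0.5325 -0.1668]
 [ 0.5934 -0.159 ]
 [ 0.6178 -0.325 ]
 [ 0.5561 -0.3337]] [ 0.57495541 -0.2461046 ] [np.float64(0.061390757632973386), np.float64(0.1678119363089911), np.float64(0.06227498190413398), np.float64(0.16857929885449827)] -81.94174310223384
```

```bash
python3 -m pendant '[[-3.8,1.2,0,0,-1],[-7.6,2.4,0,-1,-1],[-11.4,3.6,0,-2,-1],[-15.2,4.8,0,-3,-1],[-19,6,0,-4,-1],[-22.8,7.2,0,-5,-1],[-26.6,8.4,0,-6,-1],[-30.4,9.6,0,-7,-1],[-34.2,10.8,0,-8,-1],[-38,12,0,-9,-1],[-41.8,13.2,0,-10,-1],[-45.6,14.4,0,-11,-1],[-49.4,15.6,0,-12,-1],[-53.6,17,0,-13.5,-1],[-53.6,17,1,-13.5,-1],[-53.6,17,2,-13.5,-1],[-53.6,17,2,-13.5,-1],[-53.6,17,2,-13.5,-1]]' | tail -1
python3 - <<'E'
from h import *
d=shot('wrist');big(d,'w10.png')
go(.5827,-.302,.0625,97.9)
shot('scene','s10.png')
E
```

```text
grasp_force: 40.0
at [ 0.5808 -0.3007  0.1818] yaw 98.12 j7 0.41 | rows cm: [-0.15  0.17 11.93] turn 0.22
```

View pics/w10.png

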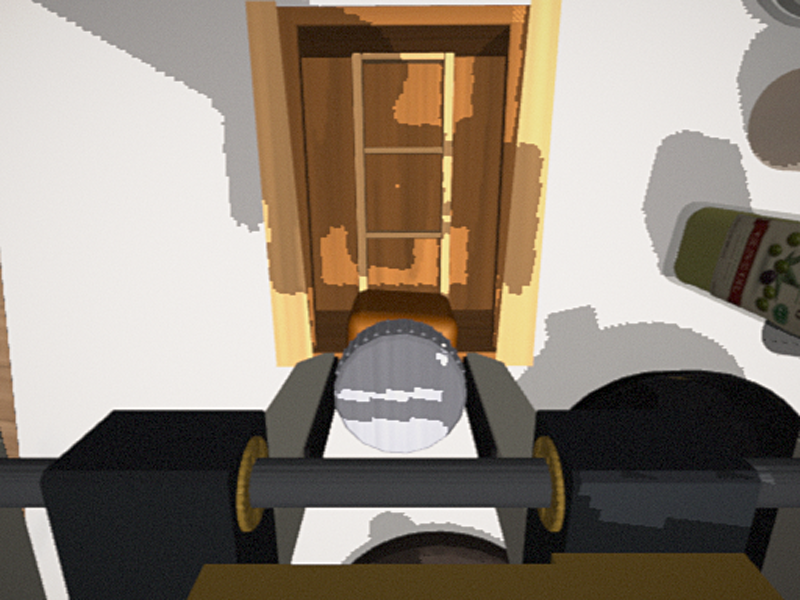

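The picture shows jar A hanging square to the case, its cap at (400,387). Grid dividers are at rows 150 and 235, and the side bars run from (357,57)/(449,57) down to (363,235)/(446,235).

```bash
python3 - <<'E'
from h import *
d=viewer.get_image('wrist');f=lambda u,v,z=.022: onz(d,np.array([u,v])*.64,z)[:2]
L=[f(357,57),f(363,235)];R=[f(449,57),f(446,235)]
for a,b in zip(L,R): print(np.round((a+b)/2,4),np.linalg.norm(a-b))
for r in (57,150,235): print(r,np.round(f(404,r),4))
t=[f(277,365,.0905),f(534,365,.0905)];print('+x corners',np.round(t,4),np.mean(t,0),np.linalg.norm(t[0]-t[1]))
u=np.array([np.cos(np.radians(-82.1)),np.sin(np.radians(-82.1))]);print('pred div',[np.round(np.array([.575,-.2465])+u*x,4) for x in(-.0835,-.028,.028,.095)])
E
```

```text
[ 0.5623 -0.1627] 0.057643942562259715
[ 0.5792 -0.2732] 0.05757463800534645
57 [ 0.563  -0.1626]
150 [ 0.5709 -0.2176]
235 [ 0.5789 -0.2733]
+x corners [[ 0.5131 -0.3503]
 [ 0.6645 -0.3288]] [ 0.58877504 -0.33956399] 0.15290462627975776
pred div [array([ 0.5635, -0.1638]), array([ 0.5712, -0.2188]), array([ 0.5788, -0.2742]), array([ 0.5881, -0.3406])]
```

```bash
python3 -m pendant '[[0,0.2,3,0,-1],[0,0.2,6,0,-1],[0,0.2,8.5,0,-1],[0,0.2,9.5,0,-1],[0,0.2,10.2,0,-1],[0,0.2,10.8,0,-1],[0,0.2,11.2,0,-1],[0,0.2,11.2,0,-1]]' |tail -1; sh t.sh
```

```text
grasp_force: 40.0
21.47 [ 0.5854 -0.2944  0.0722] [0.19 8.94 1.92] [ 1.865 -0.14   0.075] 98.31 45.42
```

```bash
python3 -m pendant '[[0,0,0.3,0,-1],[0,0,0.5,0,-1],[0,0,0.6,0,-1],[0,0,0.6,0,-1]]' |tail -1; sh t.sh
```

```text
grasp_force: 40.0
21.8 [ 0.585  -0.2945  0.066 ] [-0.4   8.38  1.68] [ 1.895 -0.01   0.11 ] 98.3 46.0
```

```bash
python3 - <<'E'
from h import *
d=shot('wrist');
e=shot('side');f=shot('scene')
a=cv2.resize(d['frame'][:340],(512,340));b=cv2.resize(e['frame'][100:240,170:330],(320,280));c=cv2.resize(f['frame'][60:210,200:360],(320,300))
im=np.zeros((600,800,3),np.uint8);im[:300,:452]=cv2.resize(a,(452,300));im[300:580,:320]=b;im[300:600,400:720]=c;cv2.imwrite('pics/w11.png',im)
print(readout.sense()['joint_pos'])
E
```

```text
[ 0.59610039  0.80129566 -0.28142194  1.55234627  0.26113923  0.82766223
  0.36297238]
```

View pics/w11.png

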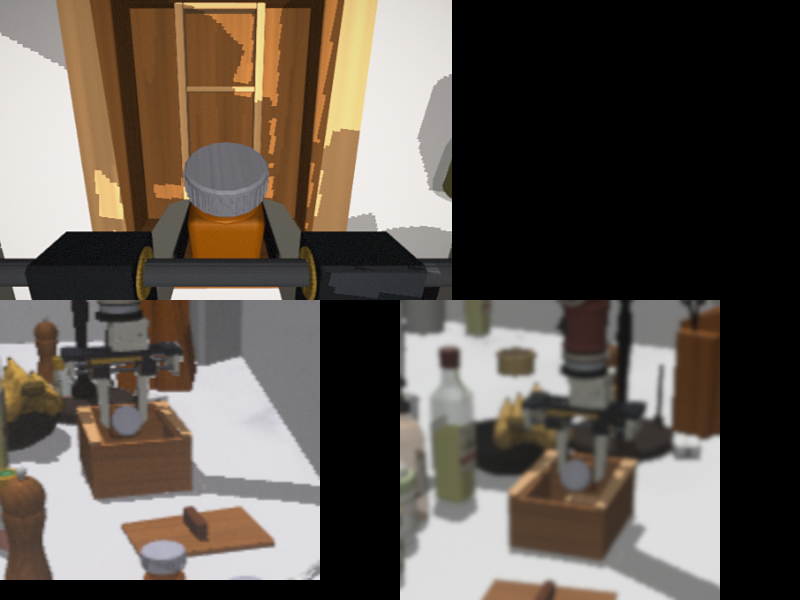

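The composite shows jar A caught on the +x wall and tilted about the finger axis: cap at (225,175) in the wrist view, body below it. It has not been dropped. I'll raise it, then loosen the grip so it swings upright.

```bash
cat >> h.py <<'E'
def capview(n=3,cam='wrist'):
    d=shot(cam)
    for q in outline_of(cam,'cap1')[:n]:
        c=max(cv2.findContours(q['pixels'].astype(np.uint8),0,2)[0],key=cv2.contourArea);x,y,w,h=cv2.boundingRect(c);print('cap',round(q['score'],2),'bbox',x,y,w,h)
    for q in outline_of(cam,'jar1')[:n]:
        c=max(cv2.findContours(q['pixels'].astype(np.uint8),0,2)[0],key=cv2.contourArea);x,y,w,h=cv2.boundingRect(c);print('jar',round(q['score'],2),'bbox',x,y,w,h)
    return d
E
python3 -m pendant '[[0,0,-2,0,-1],[0,0,-4,0,-1],[0,0,-8,0,-1],[0,0,-12,0,-1],[0,0,-12.5,0,-1],[0,0,-12.5,0,-1],[0,0,-12.5,0,-1]]' |tail -1; sh t.sh
python3 -c "from h import *;capview()"
python3 -m pendant '[[0,0,0,0,-1],[0,0,0,0,-1],[0,0,0,0,-1]]' 10|tail -1; python3 -c "from h import *;capview()"
python3 -m pendant '[[0,0,0,0,-1],[0,0,0,0,-1],[0,0,0,0,-1]]' 6|tail -1; python3 -c "from h import *;capview()"; sh t.sh
```

```text
grasp_force: 40.0
22.53 [ 0.5827 -0.3026  0.19  ] [-0.73 -0.2  -2.23] [-0.08  -0.081  0.017] 97.99 45.7
cap 0.71 bbox 207 162 98 85
jar 0.88 bbox 212 229 88 64
grasp_force: 10.0
cap 0.72 bbox 208 162 97 84
jar 0.79 bbox 213 231 87 62
grasp_force: 6.0
cap 0.96 bbox 207 162 97 84
jar 0.95 bbox 212 229 89 65
23.48 [ 0.5829 -0.3033  0.1897] [ 0.31  0.17 -2.9 ] [-0.035 -0.122  0.014] 97.92 45.84
```

```bash
python3 - <<'E'
from h import *
d=shot('wrist');X=np.load('X.npy');K=np.array(d['intrinsics']);Xi=np.linalg.inv(X)
def tool(u,v,dep): return (Xi@np.r_[np.linalg.solve(K,[u,v,1])*dep,1])[:3]
print('cam pos tool',Xi[:3,3],'axis',Xi[:3,2])
o=outline_of('wrist','cap1');m=o[0]['pixels'];rows=np.where(m.any(1))[0]
ws=[(int(r_),int(m[r_].sum())) for r_ in rows[::6]];print(ws)
j=outline_of('wrist','jar1')[0]['pixels'];rows=np.where(j.any(1))[0];print([(int(r_),int(j[r_].sum())) for r_ in rows[::6]])
print('cap centre',tool(256,190,.148),'body near',tool(256,235,302.6*.046/88), 'bottom edge', tool(256,290,.16))
g=cv2.resize(d['frame'][130:330,150:370],(660,600));cv2.imwrite('pics/w12.png',g)
E
```

```text
cam pos tool [ 0.07833648 -0.00098181 -0.16936735] axis [-0.28002624  0.0066711   0.95996917]
[(162, 31), (168, 61), (174, 78), (180, 89), (186, 95), (192, 97), (198, 97), (204, 96), (210, 94), (216, 92), (222, 88), (228, 81), (234, 71), (240, 53), (246, 11)]
[(230, 1), (236, 21), (242, 44), (248, 87), (254, 88), (260, 85), (266, 84), (272, 84), (278, 82), (284, 80), (290, 76)]
cap centre [ 3.76262073e-02  7.49024668e-05 -2.70783944e-02] body near [ 1.22437736e-02  6.93911940e-05 -2.38808314e-02] bottom edge [-1.64373104e-02 -1.51452257e-05 -3.03478777e-02]
```

View pics/w12.png

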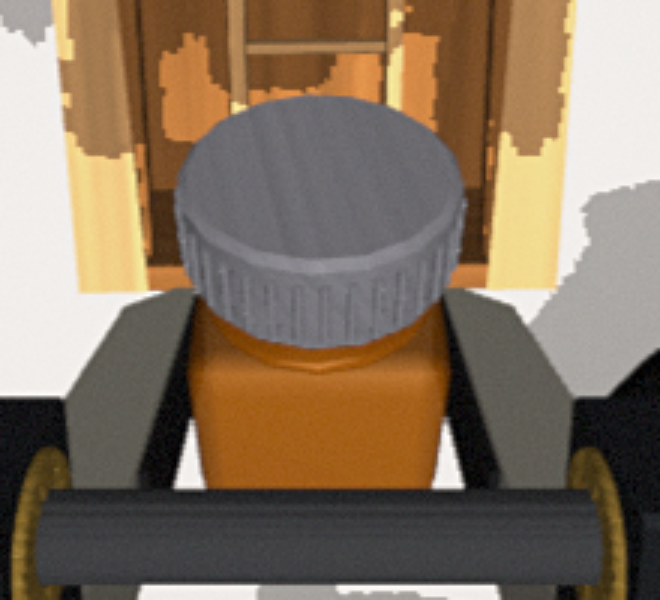

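The enlarged crop shows jar A gripped across its flat body: cap face at crop (320,178), jar axis tilted about 72° towards +tool x. The 14 pictures are used up, so I go on by numbers alone. I'll tip the jar upright by lowering its cap side onto the low −x wall with a light grip.

```bash
python3 -m pendant '[[3,0,0,0,-1],[6,0,0,0,-1],[9,0,0,0,-1],[10.4,0,0,0,-1],[10.4,0,3,0,-1],[10.4,0,6,0,-1],[10.4,0,9,0,-1],[10.4,0,10,0,-1],[10.4,0,10,0,-1]]' 10|tail -1; sh t.sh; python3 -c "from h import *;capview(1)"
python3 -m pendant '[[0,0,0.4,0,-1],[0,0,0.8,0,-1],[0,0,1.2,0,-1],[0,0,1.2,0,-1]]' 7|tail -1; sh t.sh; python3 -c "from h import *;capview(1)"
```

```text
grasp_force: 10.0
24.38 [ 0.5668 -0.2009  0.0872] [-0.46 -0.22 -1.82] [-0.052 -0.044 -0.034] 97.88 46.08
cap 0.97 bbox 206 163 98 85
jar 0.7 bbox 211 230 89 64
grasp_force: 7.0
24.87 [ 0.5697 -0.2015  0.0782] [ 1.66 -2.54  0.12] [-0.433 -0.453 -0.098] 97.87 45.7
cap 0.62 bbox 205 164 101 96
jar 0.67 bbox 212 240 88 53
```

```bash
for i in 1; do python3 -m pendant '[[0,0,0.3,0,-1],[0,0,0.6,0,-1],[0,0,0.8,0,-1],[0,0,0.8,0,-1]]' 7|tail -1; sh t.sh; python3 -c "from h import *;capview(1)"
python3 -m pendant '[[0,0,0.3,0,-1],[0,0,0.6,0,-1],[0,0,0.8,0,-1],[0,0,0.8,0,-1]]' 7|tail -1; sh t.sh; python3 -c "from h import *;capview(1)"; done
```

```text
grasp_force: 7.0
25.35 [ 0.5684 -0.2004  0.0691] [ 1.73 -3.38 -0.23] [-0.546 -0.49  -0.039] 97.92 45.87
jar 0.77 bbox 212 252 88 39
grasp_force: 7.0
25.83 [ 0.5678 -0.1995  0.0608] [ 1.14 -0.99 -1.18] [-0.21  -0.284 -0.058] 97.96 46.1
cap 0.91 bbox 203 178 107 107
jar 0.83 bbox 213 264 26 20
```

```bash
cat >> h.py <<'E'
def tilt():
    "cap top centre in the tool frame from the outline; pivot at (0,-.016)"
    d=shot('wrist');Xi=np.linalg.inv(np.load('X.npy'));K=np.array(d['intrinsics'])
    o=outline_of('wrist','cap1')
    best=None
    for q in o:
        c=max(cv2.findContours(q['pixels'].astype(np.uint8),0,2)[0],key=cv2.contourArea);x,y,w,h=cv2.boundingRect(c)
        if abs(x+w/2-256)<25 and y+h/2>150: best=(x,y,w,h);break
    if not best: print('no cap');return
    x,y,w,h=best;dep=302.6*.048/w
    p=(Xi@np.r_[np.linalg.solve(K,[x+w/2,y+w/2,1])*dep,1])[:3]
    print('bbox',best,'top centre tool mm',np.round(1000*p,1),'tilt from pivot',round(np.degrees(np.arctan2(p[0],-(p[2]+.016))),1))
E
python3 -c "from h import *;tilt()"; python3 -m pendant '[[0,0,0.3,0,-1],[0,0,0.6,0,-1],[0,0,0.6,0,-1]]' 7|tail -1; sh t.sh; python3 -c "from h import *;tilt()"
python3 -m pendant '[[0,0,0.3,0,-1],[0,0,0.5,0,-1],[0,0,0.5,0,-1]]' 7|tail -1; sh t.sh; python3 -c "from h import *;tilt()"
```

```text
bbox (203, 179, 106, 105) top centre tool mm [ 22.4  -0.1 -43. ] tilt from pivot 39.7
grasp_force: 7.0
26.33 [ 0.5684 -0.2005  0.0551] [ 0.5  -0.97 -1.39] [-0.28  -0.162 -0.029] 97.92 46.0
bbox (202, 182, 107, 107) top centre tool mm [ 21.4  -0.3 -44.6] tilt from pivot 36.8
grasp_force: 7.0
26.68 [ 0.5682 -0.2006  0.0501] [ 0.29 -1.33 -1.95] [-0.392 -0.202 -0.027] 97.91 46.22
bbox (202, 183, 107, 106) top centre tool mm [ 21.   -0.3 -44.7] tilt from pivot 36.2
```

```bash
python3 -m pendant '[[0.2,0,0,0,-1],[0.4,0,0,0,-1],[0.6,0,0,0,-1],[0.8,0,0,0,-1],[0.8,0,0,0,-1]]' 7|tail -1; sh t.sh; python3 -c "from h import *;tilt()"
python3 -m pendant '[[0.2,0,0,0,-1],[0.4,0,0,0,-1],[0.5,0,0,0,-1],[0.5,0,0,0,-1]]' 7|tail -1; sh t.sh; python3 -c "from h import *;tilt()"
```

```text
grasp_force: 7.3
27.2 [ 0.5677 -0.1974  0.0509] [ 1.78 -7.94 -3.72] [-1.833 -0.468 -0.015] 97.77 46.14
bbox (202, 190, 107, 104) top centre tool mm [ 18.   -0.3 -45.6] tilt from pivot 31.3
grasp_force: 8.4
27.63 [ 0.5675 -0.1961  0.0516] [  2.49 -12.34  -2.21] [-2.73e+00 -4.74e-01  1.00e-03] 97.64 45.86
bbox (203, 194, 106, 99) top centre tool mm [ 15.9  -0.1 -44.9] tilt from pivot 28.8
```

```bash
python3 -m pendant '[[-1,0,0,0,-1],[-1.5,0,-1,0,-1],[-1.5,0,-3,0,-1],[-1.5,0,-6,0,-1],[-1.5,0,-9.5,0,-1],[-1.5,0,-11,0,-1],[-0.5,0,-11,0,-1],[2,0,-11,0,-1],[5,0,-11,0,-1],[9,0,-11,0,-1],[13,0,-11,0,-1],[17,0,-11,0,-1],[21,0.3,-11,0,-1],[25,0.5,-11,0,-1],[29,0.7,-11,0,-1],[32,0.7,-11,0,-1],[33,0.7,-11,0,-1],[33,0.7,-11,0,-1]]' 20|tail -1; sh t.sh; python3 -c "from h import *;tilt()"
```

```text
grasp_force: 19.8
29.23 [0.525  0.1461 0.1598] [-0.81  0.54 -1.64] [-0.056 -0.091  0.02 ] 98.47 45.8
no cap
```

```bash
python3 -m pendant '[[-1,0,4,0,-1],[-1.3,0,8,0,-1],[-1.3,0,11,0,-1],[-1.3,0,13,0,-1],[-1.3,0,13,0,-1]]' 10|tail -1; sh t.sh; python3 -c "from h import *;tilt();capview()"
python3 -m pendant '[[0,0,0.2,0,-1],[0,0,0.4,0,-1],[0,0,0.6,0,-1],[0,0,0.6,0,-1]]' 7|tail -1; sh t.sh; python3 -c "from h import *;tilt()"
```

```text
grasp_force: 10.0
29.75 [0.5281 0.1234 0.027 ] [-1.63 -0.57 -1.34] [-0.045 -0.081  0.01 ] 97.67 45.8
bbox (200, 191, 111, 103) top centre tool mm [ 18.9  -0.3 -50.4] tilt from pivot 28.8
cap 0.84 bbox 202 191 108 102
cap 0.6 bbox 281 0 158 93
jar 0.93 bbox 271 29 95 70
grasp_force: 7.0
30.33 [0.5304 0.1276 0.025 ] [ 0.52 -0.16 -0.49] [-0.086 -0.142 -0.007] 97.93 46.19
bbox (201, 192, 109, 101) top centre tool mm [ 17.8  -0.3 -48.2] tilt from pivot 28.9
```

```bash
python3 -m pendant '[[0,0,0.3,0,-1],[0,0,0.5,0,-1],[0,0,0.5,0,-1]]' 7|tail -1; sh t.sh; python3 -c "from h import *;tilt()"
python3 -m pendant '[[0,0,0.2,0,-1],[0,0,0.4,0,-1],[0,0,0.4,0,-1]]' 7|tail -1; sh t.sh; python3 -c "from h import *;tilt()"
```

```text
grasp_force: 7.1
30.68 [0.5305 0.1278 0.0208] [-0.91 -0.31  6.85] [-0.172  0.175 -0.019] 97.94 46.15
bbox (199, 193, 113, 102) top centre tool mm [ 18.7  -0.4 -52.9] tilt from pivot 26.9
grasp_force: 7.1
31.03 [0.5305 0.1278 0.0169] [-1.99 -0.46  6.92] [-0.152  0.249  0.049] 97.94 46.04
bbox (199, 195, 114, 99) top centre tool mm [ 18.2  -0.2 -54.2] tilt from pivot 25.5
```

```bash
python3 -m pendant '[[0,0,0,0,-1],[0,0,0,0,-1],[0,0,0,0,-1]]' 3|tail -1; sh t.sh; python3 -c "from h import *;tilt()"
python3 -m pendant '[[0,0,0,0,0.02],[0,0,0,0,0.1],[0,0,0,0,0.15],[0,0,0,0,0.2],[0,0,0,0,0.2],[0,0,0,0,0.2]]' 3|tail -1; sh t.sh; python3 -c "from h import *;tilt();capview(1)"
```

```text
grasp_force: 3.0
31.38 [0.5304 0.1279 0.0162] [-0.5   0.13  3.65] [-0.016 -0.015 -0.008] 97.94 46.01
bbox (197, 194, 117, 101) top centre tool mm [ 19.6  -0.4 -57.2] tilt from pivot 25.4
grasp_force: 0.0
31.98 [0.5298 0.1275 0.0155] [ 0.24 -0.27  0.86] [-0.097 -0.109  0.016] 97.93 55.75
bbox (204, 324, 106, 38) top centre tool mm [-40.7   0.2 -61.3] tilt from pivot -41.9
cap 0.98 bbox 287 0 181 99
jar 0.64 bbox 214 226 86 52
```

```bash
python3 - <<'E'
from h import *
for cam in('scene','side','wrist'):
    d=shot(cam)
    for p in [(.53,.128,0),(.53,.128,.06),(.53,.09,.02),(.53,.166,.02)]: print(cam,p,np.round(proj(d,p)))
    for n in('cap1','jar1'):
        for q in outline_of(cam,n)[:6]:
            c=max(cv2.findContours(q['pixels'].astype(np.uint8),0,2)[0],key=cv2.contourArea);print(n,round(q['score'],2),cv2.boundingRect(c),np.round(px(q['location'])))
E
```

```text
scene (0.53, 0.128, 0) [239. 232.]
scene (0.53, 0.128, 0.06) [238. 212.]
scene (0.53, 0.09, 0.02) [246. 219.]
scene (0.53, 0.166, 0.02) [231. 233.]
cap1 0.82 (197, 216, 19, 16) [206. 225.]
cap1 0.62 (200, 243, 23, 19) [213. 253.]
cap1 0.56 (231, 201, 16, 16) [240. 211.]
jar1 0.79 (195, 230, 25, 18) [203. 242.]
jar1 0.77 (262, 262, 23, 36) [272. 281.]
jar1 0.73 (198, 260, 28, 24) [214. 271.]
jar1 0.7 (170, 237, 26, 32) [181. 257.]
jar1 0.52 (230, 215, 17, 18) [239. 221.]
side (0.53, 0.128, 0) [257. 239.]
side (0.53, 0.128, 0.06) [257. 216.]
side (0.53, 0.09, 0.02) [256. 225.]
side (0.53, 0.166, 0.02) [258. 239.]
cap1 0.8 (281, 238, 25, 20) [292. 247.]
cap1 0.6 (247, 206, 20, 14) [258. 213.]
cap1 0.53 (241, 221, 22, 16) [251. 228.]
jar1 0.97 (238, 245, 24, 35) [250. 263.]
jar1 0.9 (282, 255, 23, 25) [291. 270.]
jar1 0.66 (339, 239, 31, 38) [354. 258.]
jar1 0.4 (260, 219, 7, 18) [263. 225.]
wrist (0.53, 0.128, 0) [258. 227.]
wrist (0.53, 0.128, 0.06) [259. 278.]
wrist (0.53, 0.09, 0.02) [250. 295.]
wrist (0.53, 0.166, 0.02) [268. 178.]
cap1 0.93 (204, 324, 105, 37) [258. 331.]
cap1 0.76 (287, 0, 180, 99) [369.  40.]
jar1 0.8 (272, 13, 105, 91) [293.  76.]
jar1 0.65 (214, 226, 86, 56) [257. 249.]
```

Scene and side agree: the cap is at (239,209) in scene with the jar below it down to row 233, so jar A is standing upright on the worktop. Next: back up and measure it from above.

```bash
python3 -m pendant '[[0,0,0,0,0.3],[0,0,0,0,0.3],[0,0,-2,0,0.3],[0,0,-4,0,0.3],[0,0,-7,0,0.3],[0,0,-11,0,0.3],[-3,0,-13,0,0.3],[-5,0,-13,0,0.3],[-5,0,-13,0,0.3],[-5,0,-13,0,0.3]]' 20|tail -1; sh t.sh
cat >> h.py <<'E'
def lit(im):
    g=cv2.cvtColor(im,cv2.COLOR_BGR2GRAY).astype(np.float32);S=len(g);yy,xx=np.mgrid[:S,:S]-S/2
    e=np.hypot(cv2.Sobel(cv2.GaussianBlur(g,(0,0),3),-1,1,0),cv2.Sobel(cv2.GaussianBlur(g,(0,0),3),-1,0,1))
    res=[]
    th,_=cv2.threshold(g.astype(np.uint8),0,255,cv2.THRESH_OTSU)
    for nm,m in (('lit',g>th),('dark',g<=th),('all',g>-1)):
        m=(cv2.erode(m.astype(np.uint8),np.ones((11,11)))>0)&(np.hypot(xx,yy)<.82*S/2)
        if m.sum()<3000: continue
        w=m.astype(np.float32);h=g-cv2.GaussianBlur(g*w,(0,0),12)/(cv2.GaussianBlur(w,(0,0),12)+1e-3);sc=[]
        for a in np.arange(0,180,1.):
            t=(xx*np.sin(np.radians(a))+yy*np.cos(np.radians(a)))[m];bi=np.round(t/2).astype(int);bi-=bi.min()
            n=np.bincount(bi);q=np.bincount(bi,h[m])/np.maximum(n,1);sc.append((n*q*q)[n>15].sum()/n.sum())
        sc=np.array(sc);bb=cv2.GaussianBlur(np.r_[sc[-20:],sc,sc[:20]][None],(0,0),2)[0,20:-20]
        res.append((nm,int(m.sum()),int(bb.argmax()),round(float(bb.max()/np.median(bb)),1)))
    return res
def caps(zt):
    d=shot('wrist');out=[]
    for q in outline_of('wrist','cap1')[:4]:
        m=q['pixels'].astype(np.uint8);c=max(cv2.findContours(m,0,2)[0],key=cv2.contourArea)
        # fit disc: project model circle at zt + skirt (19mm) and maximise overlap
        from scipy.optimize import minimize
        x0=onz(d,px(q['location']),zt-.006)[:2]
        th=np.linspace(0,2*np.pi,60)
        def cost(p):
            pts=[proj(d,[p[0]+.024*np.cos(t),p[1]+.024*np.sin(t),z]) for z in (zt,zt-.019) for t in th]
            h=cv2.convexHull((np.array(pts)*8).astype(np.int32));M=np.zeros((384,512),np.uint8);cv2.fillPoly(M,[h],1,shift=3)
            return -float((M&m).sum())/float((M|m).sum())
        r_=minimize(cost,x0,method='Nelder-Mead',options=dict(initial_simplex=[x0,x0+[.004,0],x0+[0,.004]],xatol=1e-4,fatol=1e-4))
        print('cap',round(q['score'],2),np.round(r_.x,4),'IoU',round(-r_.fun,3),lit(top(d,r_.x,zt)))
    return d
E
python3 -c "from h import *;caps(.069);capview()"
```

```text
grasp_force: 0.0
33.52 [0.5368 0.0765 0.1458] [ 0.67  0.24 -0.01] [ 0.    -0.09   0.012] 97.74 60.06
cap 0.79 [0.5314 0.1079] IoU 0.956 [('dark', 14213, 112, 12.5), ('all', 21089, 8, 5.4)]
cap 0.74 [0.5514 0.2402] IoU 0.938 [('dark', 18599, 0, nan), ('all', 21089, 8, 26.2)]
cap 0.94 bbox 273 0 71 29
cap 0.85 bbox 228 133 58 60
cap 0.72 bbox 409 232 99 61
jar 0.94 bbox 266 0 61 46
jar 0.7 bbox 232 130 51 15h.py:79: RuntimeWarning: invalid value encountered in scalar divide
  res.append((nm,int(m.sum()),int(bb.argmax()),round(float(bb.max()/np.median(bb)),1)))
```

```bash
python3 - <<'E'
from h import *
im=cv2.imread('pics/w12.png');d=viewer.get_image('wrist');K=np.array(d['intrinsics']);X=np.load('X.npy')
for th in (66,72,78):
    a=np.radians(th);e2=np.array([np.cos(a),0,np.sin(a)]);e1=np.array([0,1.,0]);c=np.array([.0376,0,-.027]);R=.021
    P=[]
    for s,t in [(-1,1),(1,1),(1,-1),(-1,-1)]:   # image x = toolx, image up = tool y
        q=X@np.r_[c+R*(s*e2+t*e1),1];q=K@q[:3];P.append((q[:2]/q[2]-[150,130])*3)
    w=cv2.warpPerspective(im,cv2.getPerspectiveTransform(np.float32(P),np.float32([[0,0],[200,0],[200,200],[0,200]])),(200,200),flags=2)
    print(th,np.round(P).tolist(),lit(w))
# jar A now: look for square edges near jar in the wrist view
d=shot('wrist');c=(.5314,.1079)
w=top(d,c,.044,S=300,R=.045);g=cv2.cvtColor(w,cv2.COLOR_BGR2GRAY)
hsv=cv2.cvtColor(w,cv2.COLOR_BGR2HSV);m=((hsv[...,0]<18)&(hsv[...,1]>130)&(hsv[...,2]>40)).astype(np.uint8)
print('amber px',m.sum());
cs=max(cv2.findContours(m,0,2)[0],key=cv2.contourArea);print(cv2.approxPolyDP(cs,4,True)[:,0].tolist())
cv2.imwrite('pics/x1.png',w)
E
```

```text
66 [[463.0, 272.0], [433.0, 105.0], [200.0, 106.0], [174.0, 273.0]] [('dark', 21017, 168, 33.9), ('all', 21089, 168, 33.6)]
72 [[464.0, 261.0], [432.0, 115.0], [201.0, 116.0], [173.0, 262.0]] [('dark', 21089, 169, 29.6), ('all', 21089, 169, 29.6)]
78 [[466.0, 248.0], [431.0, 126.0], [202.0, 127.0], [171.0, 250.0]] [('dark', 20816, 171, 32.3), ('all', 21089, 171, 33.7)]
amber px 18842
[[273, 299], [247, 201], [236, 203], [201, 242], [168, 254], [128, 252], [92, 230], [0, 247], [0, 299]]
```

```bash
sh t.sh; python3 -c "
from h import *
caps(.069);go(.5314,.1079,.0515,101)
d=viewer.get_image('wrist')"
```

```text
33.87 [0.5364 0.0791 0.1452] [-0.16  0.7  -1.32] [-0.03  -0.089  0.021] 98.03 60.33
cap 0.78 [0.5511 0.2397] IoU 0.963 [('dark', 16662, 0, nan), ('all', 21089, 8, 25.3)]
cap 0.7 [0.5314 0.1082] IoU 0.967 [('dark', 13598, 112, 10.7), ('all', 21089, 8, 5.5)]
at [0.5366 0.0787 0.1454] yaw 97.99 j7 -0.27 | rows cm: [ 2.97 -0.11  9.39] turn -3.01h.py:79: RuntimeWarning: invalid value encountered in scalar divide
  res.append((nm,int(m.sum()),int(bb.argmax()),round(float(bb.max()/np.median(bb)),1)))
```

```bash
python3 -m pendant '[[1.5,-0.1,0,-3,0.3],[3,-0.1,1,-3,0.3],[3,-0.1,4,-3,0.3],[3,-0.1,7,-3,0.3],[3,-0.1,9,-3,0.3],[3,-0.1,9.4,-3,0.3],[3,-0.1,9.4,-3,0.3],[3,-0.1,9.4,-3,0.3],[3,-0.1,9.4,-3,0.3]]' 20|tail -1; sh t.sh; python3 -m pendant '[[0,0,0,0,0],[0,0,0,0,-1],[0,0,0,0,-1],[0,0,0,0,-1],[0,0,0,0,-1]]' 50|tail -1; sh t.sh
python3 -c "from h import *;tilt()"
```

```text
grasp_force: 0.0
34.77 [0.5329 0.1084 0.0532] [ 0.56  0.38 -0.2 ] [-0.005 -0.129 -0.048] 100.97 60.63
grasp_force: 50.0
35.18 [0.5326 0.1078 0.0527] [-0.19 -0.51  6.23] [-0.075 -0.065  0.026] 100.92 47.89
bbox (212, 199, 87, 88) top centre tool mm [  4.6  -0.2 -17. ] tilt from pivot 78.1
```

```bash
python3 -m pendant '[[0,0,-1,0,-1],[0,0,-3,0,-1],[0,0,-6,0,-1],[0,0,-10,0,-1],[0,0,-12.7,0,-1],[-3,-0.2,-12.7,0,-1],[-6,-0.4,-12.7,1,-1],[-10,-0.7,-12.7,2,-1],[-14,-1,-12.7,3,-1],[-18,-1.3,-12.7,3,-1],[-22,-1.6,-12.7,3,-1],[-26,-1.9,-12.7,3,-1],[-30,-2.1,-12.7,3,-1],[-33,-2.3,-12.7,3,-1],[-35,-2.5,-12.7,3,-1],[-35.5,-2.5,-12.7,3,-1],[-35.5,-2.5,-12.7,3,-1],[-35.5,-2.5,-12.7,3,-1],[-35.5,-2.5,-12.7,3,-1]]' 50|tail -1; sh t.sh; python3 -m pendant '[[0,0,0,0,-1],[0,0,0,0,-1],[0,0,0,0,-1]]' 50|tail -1; sh t.sh; python3 -c "
from h import *;tilt();go(.5752,-.2455,.065,98)
d=shot('wrist');f=[spot_point('wrist',n) for n in('case','case_home')];print([(np.round(px(o[0]['location'])),) for o in f if o])"
```

```text
grasp_force: 50.0
36.87 [ 0.5747 -0.2423  0.1787] [-0.4  -0.11 -2.68] [ 0.017 -0.088 -0.039] 98.16 47.46
grasp_force: 50.0
37.12 [ 0.5747 -0.2444  0.1789] [-0.44 -0.32 -2.26] [-0.04  -0.164 -0.034] 98.04 47.65
bbox (213, 200, 86, 87) top centre tool mm [  3.5   0.1 -15.3] tilt from pivot 101.8
at [ 0.5746 -0.2451  0.1788] yaw 97.98 j7 0.32 | rows cm: [-0.05  0.06 11.38] turn -0.02
[(array([255., 170.]),), (array([256., 185.]),)]
```

```bash
python3 -m pendant '[[0,0,3,0,-1],[0,0,6,0,-1],[0,0,8.5,0,-1],[0,0,9.5,0,-1],[0,0,9.8,0,-1],[0,0,9.8,0,-1],[0,0,9.8,0,-1]]' 50|tail -1; sh t.sh;  python3 -c "from h import *;tilt();go(.5752,-.2455,.065,98)"; python3 -m pendant '[[0,0,0.4,0,-1],[0,0,0.8,0,-1],[0,0,1.2,0,-1],[0,0,1.2,0,-1],[0,0,1.2,0,-1]]' 50|tail -1; sh t.sh;  python3 -c "from h import *;tilt()"
```

```text
grasp_force: 50.0
37.95 [ 0.5758 -0.246   0.0822] [ 0.36  0.13 -2.46] [ 0.044 -0.086 -0.011] 97.93 47.56
bbox (213, 199, 86, 88) top centre tool mm [  4.    0.1 -15.1] tilt from pivot 102.4
at [ 0.5759 -0.2461  0.0826] yaw 97.92 j7 0.28 | rows cm: [ 0.07 -0.06  1.76] turn -0.08
grasp_force: 50.0
38.47 [ 0.5754 -0.2428  0.072 ] [-4.42  4.33 15.08] [0.913 0.965 0.1  ] 98.06 47.61
bbox (213, 199, 86, 88) top centre tool mm [  4.    0.1 -15.1] tilt from pivot 102.4
```

```bash
python3 -m pendant '[[0,0,-0.2,0,-1],[0,0,-0.2,-3,-1],[0,0,-0.2,-6,-1],[0,0,-0.2,-9,-1],[0,0,-0.2,-9,-1]]' 50|tail -1; sh t.sh; python3 -m pendant '[[0,0,0,5,-1],[0,0,0,9,-1],[0,0,0,9,-1]]' 50|tail -1; sh t.sh; python3 -m pendant '[[0,0,0,3,-1],[0,0,0,6,-1],[0,0,0,9,-1],[0,0,0,9,-1]]' 50|tail -1; sh t.sh;python3 -c "from h import *;tilt()"
```

```text
grasp_force: 50.0
38.98 [ 0.5754 -0.2445  0.0732] [-3.13  2.23  8.97] [0.468 0.59  0.003] 107.06 47.56
grasp_force: 50.0
39.23 [ 0.5759 -0.2451  0.0732] [-2.53  2.16  9.58] [ 0.21   0.347 -0.054] 97.84 47.13
grasp_force: 50.0
39.57 [ 0.5758 -0.2453  0.0733] [-2.27  2.52  8.89] [0.168 0.425 0.021] 88.89 47.49
bbox (213, 199, 86, 87) top centre tool mm [  4.    0.1 -15.1] tilt from pivot 102.4
```

```bash
python3 -m pendant '[[0,0,-2,0,-1],[0,0,-5,-5,-1],[0,0,-8,-9,-1],[0,0,-8,-9,-1],[0,0,-8,-9,-1]]' 50|tail -1; sh t.sh; python3 - <<'E'
from h import *
d=shot('wrist')
for q in outline_of('wrist','jar1')[:3]:
    m=q['pixels'];r=np.where(m.any(1))[0];print(round(q['score'],2),[(int(i),int(np.where(m[i])[0].min()),int(np.where(m[i])[0].max())) for i in r[::3]])
f=d['frame'].astype(int)
for row in (185,190,195,200,205): print(row,[tuple(f[row,c]) for c in range(196,320,8)])
E
```

```text
grasp_force: 50.0
40.08 [ 0.5756 -0.2461  0.1525] [ 0.21  0.35 -1.33] [-0.058 -0.07   0.04 ] 97.88 47.35
0.68 [(179, 268, 277), (182, 239, 282), (185, 225, 283), (188, 223, 284), (191, 222, 285), (194, 220, 286), (197, 219, 287), (200, 218, 288), (203, 218, 288), (206, 217, 288), (209, 218, 288), (212, 218, 223), (215, 219, 220)]
185 [(np.int64(42), np.int64(76), np.int64(118)), (np.int64(64), np.int64(122), np.int64(189)), (np.int64(63), np.int64(125), np.int64(192)), (np.int64(68), np.int64(132), np.int64(205)), (np.int64(15), np.int64(37), np.int64(63)), (np.int64(16), np.int64(43), np.int64(70)), (np.int64(2), np.int64(38), np.int64(68)), (np.int64(0), np.int64(32), np.int64(63)), (np.int64(8), np.int64(34), np.int64(69)), (np.int64(18), np.int64(41), np.int64(72)), (np.int64(5), np.int64(38), np.int64(69)), (np.int64(82), np.int64(125), np.int64(155)), (np.int64(73), np.int64(137), np.int64(212)), (np.int64(40), np.int64(75), np.int64(121)), (np.int64(42), np.int64(72), np.int64(112)), (np.int64(38), np.int64(69), np.int64(108))]
190 [(np.int64(31), np.int64(71), np.int64(112)),
[... 2133 characters left out ...]
.int64(76), np.int64(119)), (np.int64(63), np.int64(125), np.int64(192)), (np.int64(66), np.int64(127), np.int64(196)), (np.int64(22), np.int64(79), np.int64(140)), (np.int64(41), np.int64(113), np.int64(185)), (np.int64(74), np.int64(68), np.int64(72)), (np.int64(79), np.int64(74), np.int64(77)), (np.int64(79), np.int64(75), np.int64(78)), (np.int64(79), np.int64(76), np.int64(79)), (np.int64(78), np.int64(76), np.int64(79)), (np.int64(82), np.int64(73), np.int64(74)), (np.int64(47), np.int64(116), np.int64(188)), (np.int64(69), np.int64(135), np.int64(210)), (np.int64(39), np.int64(77), np.int64(118)), (np.int64(39), np.int64(74), np.int64(118)), (np.int64(21), np.int64(46), np.int64(69))]
```

```bash
cat >> h.py <<'E'
def jaredge():
    d=shot('wrist')
    for q in outline_of('wrist','jar1')[:4]:
        m=q['pixels'];ys,xs=np.where(m)
        if abs(xs.mean()-255)>25 or ys.mean()<150: continue
        ed=[(c,ys[xs==c].min()) for c in range(xs.min()+12,xs.max()-11)]
        ed=np.array(ed,float);k=np.polyfit(ed[:,0],ed[:,1],1)
        for _ in range(3):
            r_=ed[:,1]-np.polyval(k,ed[:,0]);ed=ed[abs(r_)<2.5] if (abs(r_)<2.5).sum()>10 else ed;k=np.polyfit(ed[:,0],ed[:,1],1)
        t=ys.min();b=[(int(rr),int(xs[ys==rr].min()),int(xs[ys==rr].max())) for rr in (t+6,t+12,t+20)]
        print('jar',round(q['score'],2),'edge slope deg',round(np.degrees(np.arctan(-k[0])),1),'row at 255',round(np.polyval(k,255),1),'sides',b);return
    print('none')
E
python3 -c "from h import *;jaredge();jaredge()"
python3 -m pendant '[[0,0,0,3,-1],[0,0,0,6.5,-1],[0,0,0,6.5,-1],[0,0,0,6.5,-1],[0,0,0,6.5,-1]]' 50|tail -1; sh t.sh; python3 -c "from h import *;jaredge();jaredge();go(.5752,-.2455,.08)"
```

```text
jar 0.8 edge slope deg 4.3 row at 255 180.2 sides [(185, 224, 283), (191, 221, 285), (199, 218, 288)]
jar 0.77 edge slope deg 5.1 row at 255 180.6 sides [(185, 225, 284), (191, 222, 286), (199, 219, 288)]
grasp_force: 50.0
40.8 [ 0.5743 -0.2456  0.1502] [ 0.23 -0.27 -1.71] [-0.066 -0.09  -0.015] 91.5 47.46
jar 0.9 edge slope deg 4.5 row at 255 180.5 sides [(185, 225, 283), (191, 222, 285), (199, 218, 288)]
jar 0.64 edge slope deg 5.0 row at 255 180.6 sides [(185, 225, 283), (191, 222, 286), (199, 219, 288)]
at [ 0.5744 -0.2457  0.1506] yaw 91.45 j7 0.21 | rows cm: [0.02 0.08 7.06] turn None
```

```bash
python3 - <<'E'
from h import *
X=np.load('X.npy');K=np.array(viewer.get_image('wrist')['intrinsics'])
def pj(p): q=K@(X@np.r_[p,1])[:3];return np.round(q[:2]/q[2],1)
for x in (.019,.023,.027): print(x,pj([x,-.023,.0527]),pj([x,0,.0527]),pj([x,.023,.0527]),'top',pj([x,0,.0087]))
a=np.radians(5)
for sx,sy in((1,-1),(1,1)):
    x=.023*(sx*np.cos(a)+sy*np.sin(a));y=.023*(sy*np.cos(a)-sx*np.sin(a));print('rot corner',pj([x,y,.0527]))
th=np.linspace(0,6.28,60);P=np.array([pj([.024*np.cos(t),.024*np.sin(t),z]) for t in th for z in(.0027,-.0163)]);print('cap bbox pred',P.min(0),P.max(0))
print('tcp/pred cap x offset test')
for x in(-.003,.003):
    P=np.array([pj([x+.024*np.cos(t),.024*np.sin(t),z]) for t in th for z in(.0027,-.0163)]);print(x,P.min(0),P.max(0))
E
```

```text
0.019 [224.8 184.8] [255.1 184.7] [285.4 184.6] top [255.5 203. ]
0.023 [224.7 179.7] [255.1 179.6] [285.5 179.5] top [255.5 196.9]
0.027 [224.5 174.5] [255.1 174.4] [285.7 174.3] top [255.4 190.6]
rot corner [222.2 182.4]
rot corner [282.8 177. ]
cap bbox pred [212.7 198.2] [298.7 286.9]
tcp/pred cap x offset test
-0.003 [213. 203.] [298.5 291.4]
0.003 [212.5 193.4] [299.  282.4]
```

```bash
python3 - <<'E'
from h import *
d=shot('wrist');c=np.array([.5752,-.2455]);a=np.radians(-82)
u=np.array([np.cos(a),np.sin(a)]);v=np.array([-u[1],u[0]])
def samp(x,y,z):
    p=c+u*x+v*y;q=proj(d,[*p,z]);return cv2.getRectSubPix(d['frame'].astype(np.float32),(1,1),tuple(map(float,q)))[0,0]
ys=np.arange(-.036,.0361,.001)
V=np.array([np.mean([samp(x,y,.022) for x in np.arange(-.07,-.045,.002)],0) for y in ys])
print([(int(round(y*1000)),int(r_.sum()/3)) for y,r_ in zip(ys,V)])
xs=np.arange(-.1,-.024,.001)
V=np.array([np.mean([samp(x,y,.022) for y in np.arange(-.02,.021,.004)],0) for x in xs])
print([(int(round(y*1000)),int(r_.sum()/3)) for y,r_ in zip(xs,V)])
# walls: long way outer edges at z=.0905
ys=np.r_[np.arange(-.084,-.066,.001),np.arange(.066,.084,.001)]
V=np.array([np.mean([samp(x,y,.0905) for x in np.arange(-.08,-.0,.005)],0) for y in ys])
print([(int(round(y*1000)),int(r_.sum()/3)) for y,r_ in zip(ys,V)])
E
```

```text
[(-36, 78), (-35, 110), (-34, 136), (-33, 138), (-32, 135), (-31, 135), (-30, 120), (-29, 84), (-28, 69), (-27, 76), (-26, 79), (-25, 80), (-24, 80), (-23, 80), (-22, 79), (-21, 80), (-20, 78), (-19, 78), (-18, 79), (-17, 80), (-16, 81), (-15, 81), (-14, 80), (-13, 80), (-12, 79), (-11, 81), (-10, 82), (-9, 83), (-8, 83), (-7, 81), (-6, 78), (-5, 77), (-4, 77), (-3, 78), (-2, 78), (-1, 76), (0, 74), (1, 75), (2, 76), (3, 76), (4, 76), (5, 76), (6, 75), (7, 77), (8, 79), (9, 76), (10, 77), (11, 75), (12, 75), (13, 78), (14, 79), (15, 79), (16, 78), (17, 78), (18, 79), (19, 81), (20, 82), (21, 80), (22, 74), (23, 108), (24, 136), (25, 139), (26, 136), (27, 133), (28, 126), (29, 126), (30, 133), (31, 136), (32, 136), (33, 122), (34, 108), (35, 94), (36, 81)]
[(-100, 97), (-99, 99), (-98, 98), (-97, 98), (-96, 99), (-95, 102), (-94, 103), (-93, 102), (-92, 103), (-91, 88), (-90, 48), (-89, 35), (-88, 48), (-87, 118), (-86, 133), (-85, 129), (-84, 101), (-83, 73), (-82, 77), (-81, 78), (-80, 79), (-79, 78), (-78, 78), (-77, 78), (-76, 78), (-75, 79), (-74, 78), (-73, 78), (-72, 78), (-71,
[... 241 characters left out ...]
, 79), (-48, 79), (-47, 79), (-46, 78), (-45, 79), (-44, 79), (-43, 79), (-42, 78), (-41, 79), (-40, 78), (-39, 79), (-38, 78), (-37, 78), (-36, 78), (-35, 79), (-34, 79), (-33, 76), (-32, 79), (-31, 118), (-30, 133), (-29, 129), (-28, 102), (-27, 75), (-26, 76), (-25, 78), (-24, 79)]
[(-84, 206), (-83, 207), (-82, 207), (-81, 206), (-80, 204), (-79, 192), (-78, 161), (-77, 153), (-76, 156), (-75, 156), (-74, 154), (-73, 153), (-72, 147), (-71, 135), (-70, 127), (-69, 127), (-68, 127), (-67, 127), (66, 150), (67, 148), (68, 145), (69, 145), (70, 151), (71, 157), (72, 183), (73, 233), (74, 238), (75, 237), (76, 237), (77, 237), (78, 237), (79, 237), (80, 237), (81, 237), (82, 237), (83, 237)]
```

The rectified profile puts the case centre at (.5718, −.2443), 3 mm off my earlier value, and the contact forces agree. Next: correct and lower.

```bash
python3 -m pendant '[[0.15,-0.25,1,-1.5,-1],[0.15,-0.25,3,-1.5,-1],[0.15,-0.25,5,-1.5,-1],[0.15,-0.25,6.5,-1.5,-1],[0.15,-0.25,7,-1.5,-1],[0.15,-0.25,7,-1.5,-1],[0.15,-0.25,7,-1.5,-1]]' 50|tail -1; sh t.sh; python3 -m pendant '[[0,0,0.4,0,-1],[0,0,0.8,0,-1],[0,0,1.2,0,-1],[0,0,1.4,0,-1],[0,0,1.4,0,-1],[0,0,1.4,0,-1]]' 50|tail -1; sh t.sh
```

```text
grasp_force: 50.0
41.68 [ 0.5722 -0.2443  0.0808] [ 0.5  -0.1  -0.99] [-0.067 -0.082  0.012] 92.96 47.71
grasp_force: 50.0
42.18 [ 0.5719 -0.2443  0.0666] [-0.12  0.17 -1.6 ] [-0.036 -0.13   0.047] 92.93 47.54
```

```bash
python3 -m pendant '[[0,0,0.3,0,-1],[0,0,0.5,0,-1],[0,0,0.55,0,-1],[0,0,0.55,0,-1]]' 50|tail -1; sh t.sh; python3 -m pendant '[[0,0,0,3,-1],[0,0,0,6,-1],[0,0,0,9,-1],[0,0,0,9,-1]]' 50|tail -1; sh t.sh; python3 -m pendant '[[0,0,0,2,-1],[0,0,0,4,-1],[0,0,0,6,-1],[0,0,0,6,-1]]' 50|tail -1; sh t.sh
```

```text
grasp_force: 50.0
42.52 [ 0.572  -0.2443  0.0612] [-0.68 -0.61 -0.26] [-0.04  -0.095  0.024] 92.93 47.29
grasp_force: 50.0
42.85 [ 0.5722 -0.2442  0.0613] [-0.51  0.07 -1.81] [-0.091 -0.12   0.002] 83.89 47.85
grasp_force: 50.0
43.18 [ 0.5727 -0.2443  0.0613] [ 1.51 -0.52 -2.27] [-0.061 -0.351  0.106] 78.01 47.61
```

```bash
python3 -m pendant '[[0,0,0.05,2,-1],[0,0,0.05,4,-1],[0,0,0.05,4,-1]]' 50|tail -1; sh t.sh; python3 -m pendant '[[0,0,0,2,-1],[0,0,0,4,-1],[0,0,0,4,-1]]' 50|tail -1; sh t.sh; python3 -m pendant '[[0,0,0,2,-1],[0,0,0,4,-1],[0,0,0,4,-1]]' 50|tail -1; sh t.sh
```

```text
grasp_force: 50.0
43.43 [ 0.5727 -0.2443  0.0612] [ 0.84 -0.34 -0.15] [-0.184 -0.197  1.   ] 74.29 47.48
grasp_force: 50.0
43.68 [ 0.5722 -0.2455  0.0612] [-0.59 -1.86  1.23] [-0.639 -0.032  0.97 ] 70.17 47.75
grasp_force: 50.0
43.93 [ 0.5713 -0.247   0.0612] [-1.36 -3.81  2.16] [-1.145  0.275  0.867] 66.03 47.91
```

```bash
python3 -m pendant '[[0,0,0,0,0],[0,0,0,0,0.25],[0,0,0,0,0.25],[0,0,-3,0,0.25],[0,0,-6,-7,0.25],[0,0,-9,-14,0.25],[0,0,-9,-21,0.25],[0,0,-9,-28,0.25],[0,0,-9,-32,0.25],[-5,0,-9,-32,0.25],[-6,0,-9,-32,0.25],[-6,0,-9,-32,0.25],[-6,0,-9,-32,0.25]]' 50|tail -1; sh t.sh; python3 -c "
from h import *
d=caps(.077)
for q in outline_of('wrist','jar1')[:3]:
    m=q['pixels'];r=np.where(m.any(1))[0];print(round(q['score'],2),[(int(i),int(np.where(m[i])[0].min()),int(np.where(m[i])[0].max())) for i in r[::4]])
import pickle;pickle.dump({k:np.array(v) for k,v in d.items()},open('w13.pkl','wb'))
" 2>/dev/null
```

```text
grasp_force: 0.0
45.02 [ 0.5469 -0.2992  0.1503] [0.85 1.3  0.52] [-0.028 -0.084  0.063] 97.73 58.12
cap 0.76 [ 0.5712 -0.244 ] IoU 0.968 [('dark', 18485, 92, 26.6), ('all', 21089, 100, 20.9)]
0.73 [(105, 276, 279), (109, 271, 283), (113, 269, 321), (117, 269, 273), (121, 268, 271), (126, 268, 268), (143, 265, 267), (147, 265, 269), (151, 266, 270), (155, 267, 272)]
```

Cap A's grain is now 92°, matching the jar turned to its cell's limit, and the torque reached 1.0 N m. Jar A is closed and standing in the middle cell. Next is jar B: angle about 18°, so turn back 37°, then screw about 55°.

```bash
python3 -m pendant '[[4,0.5,0,0,0.25],[8,1,0,0,0.25],[12,1.6,0,0,0.25],[16,2.2,0,0,0.25],[20,2.7,0,0,0.25],[24,3.3,0,0,0.25],[28,3.8,0,0,0.25],[32,4.4,0,0,0.25],[36,5,0,-1,0.25],[40,5.5,0,-2,0.25],[44,6,0,-3,0.25],[48,6.6,0,-4.3,0.25],[48,6.6,0,-4.3,0.25],[48,6.6,0,-4.3,0.25],[48,6.6,0,-4.3,0.25],[48,6.6,0,-4.3,0.25]]' |tail -1; sh t.sh; python3 -c "
from h import *
caps(.088);go(.5484,.236,.07,102)" 2>/dev/null
```

```text
grasp_force: 0.0
46.5 [0.5465 0.1841 0.1505] [ 0.14 -0.32  0.98] [-0.039 -0.089  0.017] 102.13 58.03
cap 0.64 [0.548  0.2353] IoU 0.964 [('dark', 19097, 102, 24.1), ('all', 21089, 72, 5.0)]
cap 0.59 [0.4722 0.3292] IoU 0.979 [('dark', 19207, 0, nan), ('all', 21089, 12, 29.1)]
at [0.5468 0.1836 0.1506] yaw 102.06 j7 -0.36 | rows cm: [5.09 1.25 8.06] turn 0.06
```

```bash
python3 -m pendant '[[3,0.7,0,0,0.25],[5,1.2,2,0,0.25],[5,1.2,5,0,0.25],[5,1.2,7.5,0,0.25],[5,1.2,8,0,0.25],[5,1.2,8,0,0.25],[5,1.2,8,0,0.25],[5,1.2,8,0,0.25]]' |tail -1; sh t.sh; python3 -c "from h import *;go(.548,.2354,.0705,102)"; python3 -m pendant '[[0,0,0,0,0],[0,0,0,0,-1],[0,0,0,0,-1],[0,0,0,0,-1],[0,0,0,0,-1]]' 15|tail -1; sh t.sh
```

```text
grasp_force: 0.0
47.27 [0.5492 0.2368 0.0725] [-0.67  0.02 -0.37] [ 0.008 -0.13   0.043] 102.15 58.02
at [0.5492 0.2368 0.0725] yaw 102.15 j7 -0.47 | rows cm: [-0.11 -0.15  0.2 ] turn 0.15
grasp_force: 15.0
47.68 [0.5487 0.2371 0.0719] [-0.63 -0.16  5.7 ] [-0.216 -0.137  0.017] 102.22 47.45
```

```bash
python3 -m pendant '[[0,0,0,0,-1],[0,0,-0.05,-6,-1],[0,0,-0.1,-12,-1],[0,0,-0.15,-18,-1],[0,0,-0.15,-24,-1],[0,0,-0.15,-30,-1],[0,0,-0.15,-36,-1],[0,0,-0.15,-37,-1],[0,0,-0.15,-37,-1]]' 30|tail -1; sh t.sh; python3 -m pendant '[[0,0,0,0,0],[0,0,0,0,0.25],[0,0,0,0,0.25],[0,0,0,0,0.25]]'|tail -1; sh t.sh;  python3 -c "
from h import *
tilt()
s=readout.sense();d=shot('wrist');print(lit(top(d,s['position'][:2],.079)))" 2>/dev/null
```

```text
grasp_force: 30.0
48.43 [0.5478 0.2367 0.0719] [ 1.05 -0.52 -1.44] [ 0.015 -0.279 -0.014] 139.11 47.38
grasp_force: 0.0
48.77 [0.5474 0.237  0.0722] [ 0.52  0.57 -0.06] [-0.046 -0.175 -0.009] 139.21 57.37
bbox (216, 200, 83, 83) top centre tool mm [ 1.6  1.  -9.5] tilt from pivot 166.2
[('lit', 4091, 140, 3.8), ('dark', 10250, 140, 13.4), ('all', 21089, 49, 35.3)]
```

```bash
cat >> h.py <<'E'
def capz():
    from scipy.optimize import minimize
    d=shot('wrist');s=readout.sense();th=np.linspace(0,2*np.pi,60)
    for q in outline_of('wrist','cap1'):
        m=q['pixels'].astype(np.uint8);ys,xs=np.where(m)
        if abs(xs.mean()-256)>30 or ys.mean()<150: continue
        def cost(p):
            pts=[proj(d,[p[0]+.024*np.cos(t),p[1]+.024*np.sin(t),z]) for z in (p[2],p[2]-.019) for t in th]
            h=cv2.convexHull((np.array(pts)*8).astype(np.int32));M=np.zeros((384,512),np.uint8);cv2.fillPoly(M,[h],1,shift=3)
            return -float((M&m).sum())/float((M|m).sum())
        x0=np.r_[s['position'][:2],.083]
        r_=minimize(cost,x0,method='Nelder-Mead',options=dict(initial_simplex=[x0,x0+[.004,0,0],x0+[0,.004,0],x0+[0,0,.006]],xatol=1e-4,fatol=1e-4))
        print('fit',np.round(r_.x,4),round(-r_.fun,3),'tool z of top',round(s['position'][2]-r_.x[2],4));return
E
python3 -c "
from h import *
capz();capz()"
```

```text
fit [0.5492 0.2332 0.0741] 0.978 tool z of top -0.0018
fit [0.549  0.2337 0.075 ] 0.976 tool z of top -0.0028
```

```bash
python3 -m pendant '[[0,0,0.5,0,0.25],[0,0,1,0,0.25],[0,0,1,0,0.25],[0,0,1,0,0.25],[0,0,1,0,-1],[0,0,1,0,-1],[0,0,1,0,-1],[0,0,1,0,-1],[0,0,1,6,-1],[0,0,1,12,-1],[0,0,1,18,-1],[0,0,1,24,-1],[0,0,1,30,-1],[0,0,1,36,-1],[0,0,1,42,-1],[0,0,1,46,-1],[0,0,1,46,-1]]' 40 |tail -1; sh t.sh; python3 -m pendant '[[0,0,0,3,-1],[0,0,0,5,-1],[0,0,0,5,-1]]' |tail -1; sh t.sh; python3 -m pendant '[[0,0,0,2,-1],[0,0,0,4,-1],[0,0,0,4,-1]]' |tail -1; sh t.sh
```

```text
grasp_force: 40.0
50.53 [0.5482 0.2374 0.0626] [-0.21 -0.55  0.32] [ 0.013 -0.283 -0.011] 93.19 46.97
grasp_force: 40.0
50.78 [0.5483 0.2373 0.0626] [ 1.03 -0.31  0.39] [ 0.12  -0.274  0.009] 88.32 47.39
grasp_force: 40.0
51.03 [0.5484 0.2374 0.0626] [ 0.63  0.35 -0.39] [ 0.11  -0.329  0.008] 84.33 47.32
```

```bash
python3 -m pendant '[[0,0,0,2,-1],[0,0,0,4,-1],[0,0,0,4,-1]]' |tail -1; sh t.sh; python3 -m pendant '[[0,0,0,2,-1],[0,0,0,3,-1],[0,0,0,3,-1]]' |tail -1; sh t.sh;  python3 -c "
from h import *
s=readout.sense();d=shot('wrist');print(lit(top(d,s['position'][:2],.079)))" 2>/dev/null
```

```text
grasp_force: 40.0
51.28 [0.549  0.2375 0.0627] [2.13 1.07 0.18] [ 0.264 -0.587  0.057] 80.36 47.26
grasp_force: 40.0
51.53 [0.5492 0.2376 0.0627] [5.17 1.73 1.3 ] [ 0.261 -0.929  0.776] 77.49 47.16
[('dark', 15704, 79, 20.9), ('all', 21089, 167, 5.4)]
```

```bash
python3 -m pendant '[[0,0,0,1.5,-1],[0,0,0,1.5,-1]]' 50 |tail -1; sh t.sh; python3 -m pendant '[[0,0,0,-1,-1],[0,0,0,-2,-1],[0,0,0,-2,-1]]' 50|tail -1; sh t.sh; python3 -c "
from h import *
s=readout.sense();d=shot('wrist');print(lit(top(d,s['position'][:2],.079)))" 2>/dev/null
```

```text
grasp_force: 50.0
51.75 [0.5492 0.2376 0.0627] [ 4.7   2.92 -0.83] [ 0.382 -1.279  1.326] 75.91 47.03
grasp_force: 50.0
52.0 [0.5491 0.2376 0.0627] [4.92 2.21 0.46] [ 0.468 -1.289  0.658] 77.72 47.08
[('dark', 15888, 79, 23.8), ('all', 21089, 167, 5.2)]
```

```bash
python3 -m pendant '[[0,0,0,0,0],[0,0,0,0,0.25],[0,-0.1,0,-4.5,0.25],[0,-0.1,0,-4.5,0.25],[0,-0.1,0,-4.5,-1],[0,-0.1,0,-4.5,-1],[0,-0.1,0,-4.5,-1],[0,-0.1,0,-4.5,-1]]' 50|tail -1; sh t.sh; python3 -m pendant '[[0,0,-0.5,0,-1],[0,0,-1.5,0,-1],[0,0,-3,0,-1],[0,0,-6,0,-1],[0,0,-9,0,-1],[0,0,-12,0,-1],[0,0,-12,0,-1],[0,0,-12,0,-1],[0,0,-12,0,-1]]' 50|tail -1; sh t.sh; python3 -c "
from h import *
tilt();jaredge();jaredge();go(.5796,-.2998,.18,98)"
```

```text
grasp_force: 50.0
52.72 [0.547  0.2361 0.0622] [ 2.46 -1.35  0.39] [-0.413 -0.61  -0.018] 82.12 47.37
grasp_force: 50.0
53.47 [0.545  0.2369 0.1814] [-1.03 -0.   -2.75] [-0.053 -0.025 -0.026] 82.25 47.02
bbox (213, 201, 86, 88) top centre tool mm [  2.9   0.1 -15.4] tilt from pivot 100.9
jar 0.69 edge slope deg 0.1 row at 255 182.0 sides [(188, 225, 286), (194, 223, 288), (202, 220, 290)]
jar 0.93 edge slope deg -0.4 row at 255 182.4 sides [(188, 225, 285), (194, 223, 288), (202, 220, 290)]
at [0.5461 0.2368 0.181 ] yaw 82.23 j7 -0.7 | rows cm: [-52.72  10.57   0.1 ] turn -15.77
```

```bash
python3 -m pendant '[[-1.5,0.2,0,0,-1],[-4,0.8,0,-1,-1],[-8,1.6,0,-2,-1],[-12,2.4,0,-4,-1],[-16,3.2,0,-6,-1],[-20,4,0,-8,-1],[-24,4.8,0,-10,-1],[-28,5.6,0,-12,-1],[-32,6.4,0,-14,-1],[-36,7.2,0,-15.8,-1],[-40,8,0,-15.8,-1],[-44,8.8,0,-15.8,-1],[-48,9.6,0,-15.8,-1],[-50.5,10.1,0,-15.8,-1],[-52,10.4,0,-15.8,-1],[-52.5,10.5,0,-15.8,-1],[-52.5,10.5,0,-15.8,-1],[-52.5,10.5,0,-15.8,-1],[-52.5,10.5,0,-15.8,-1],[-52.5,10.5,0,-15.8,-1]]' 50|tail -1; sh t.sh
cat >> h.py <<'E'
def casefit(c=(.5718,-.2443),yw=-82):
    "edge offsets of the case in its nominal frame, from one wrist picture"
    d=shot('wrist');c=np.array(c);a=np.radians(yw);u=np.array([np.cos(a),np.sin(a)]);v=np.array([-u[1],u[0]])
    fr=cv2.cvtColor(d['frame'],cv2.COLOR_BGR2GRAY).astype(np.float32)
    def samp(x,y,z):
        q=proj(d,[*(c+u*x+v*y),z]);return cv2.getRectSubPix(fr,(1,1),tuple(map(float,q)))[0,0]
    def edge(f,lo,hi):
        s=np.arange(lo,hi,.0005);p=np.array([f(t) for t in s]);g=np.gradient(cv2.GaussianBlur(p[None],(0,0),2)[0]);i=np.abs(g).argmax();return s[i]*1000,g[i]
    for x0,x1 in ((-.08,-.06),(-.06,-.034)):
        xs=np.arange(x0,x1,.003)
        L=edge(lambda y:np.mean([samp(x,y,.022) for x in xs]),-.0295,-.0225);R=edge(lambda y:np.mean([samp(x,y,.022) for x in xs]),.0225,.0295)
        print('x',x0,'cell y edges',np.round(L,1),np.round(R,1),'mid',round((L[0]+R[0])/2,2))
    ys=np.arange(-.02,.021,.004)
    for lo,hi in((-.089,-.0825),(-.0815,-.08)):pass
    E1=edge(lambda x:np.mean([samp(x,y,.022) for y in ys]),-.0855,-.0785);E2=edge(lambda x:np.mean([samp(x,y,.022) for y in ys]),-.034,-.0283)
    print('-x cell x edges',np.round(E1,1),np.round(E2,1),'mid',round((E1[0]+E2[0])/2,2),'(want -56)')
    for x0,x1 in ((-.085,-.04),(-.03,.03)):
        xs=np.arange(x0,x1,.005)
        L=edge(lambda y:np.mean([samp(x,y,.0905) for x in xs]),-.081,-.071);R=edge(lambda y:np.mean([samp(x,y,.0905) for x in xs]),.071,.081)
        print('outer',x0,np.round(L,1),np.round(R,1),'mid',round((L[0]+R[0])/2,2))
    return d
E
python3 -c "
from h import *
casefit();tilt();jaredge();go(.5793,-.2979,.18,98)"
```

```text
grasp_force: 50.0
55.43 [ 0.5806 -0.2943  0.1825] [ 0.43  0.94 -1.69] [-0.075 -0.056  0.008] 98.27 47.2
x -0.08 cell y edges [-26.5 -10.4] [26. 22.] mid -0.25
x -0.06 cell y edges [-26.5 -10.4] [26.5 19.1] mid 0.0
-x cell x edges [-82.  -15.4] [-30.    9.2] mid -56.0 (want -56)
outer -0.085 [-75.5  -5.4] [75.5  3.9] mid 0.0
outer -0.03 [-75.   -5.7] [73.5 13. ] mid -0.75
bbox (213, 200, 86, 89) top centre tool mm [  3.5   0.1 -15.3] tilt from pivot 101.8
jar 0.67 edge slope deg -2.4 row at 255 181.2 sides [(186, 226, 286), (192, 224, 288), (200, 220, 290)]
at [ 0.58   -0.2967  0.1823] yaw 98.09 j7 0.43 | rows cm: [-0.11 -0.09  0.23] turn 0.09
```

```bash
python3 -m pendant '[[0,0,0,0,-1],[0,0,0,0,-1],[0,0,0,0,-1],[0,0,0,0,-1]]' 50|tail -1; python3 -c "
from h import *
go(.5794,-.2982,.18,98);jaredge();jaredge()"
```

```text
grasp_force: 50.0
at [ 0.5798 -0.2974  0.1822] yaw 98.02 j7 0.43 | rows cm: [-0.08 -0.05  0.22] turn 0.02
jar 0.72 edge slope deg -2.5 row at 255 182.1 sides [(187, 226, 286), (193, 223, 288), (201, 220, 291)]
jar 0.87 edge slope deg -1.0 row at 255 182.5 sides [(188, 225, 286), (194, 223, 288), (202, 220, 290)]
```

```bash
python3 -m pendant '[[-0.05,-0.05,1.5,0,-1],[-0.05,-0.05,3,0,-1],[-0.05,-0.05,4.5,0,-1],[-0.05,-0.05,5.5,0,-1],[-0.05,-0.05,5.5,0,-1]]' 50|tail -1; sh t.sh; python3 -m pendant '[[0,0,1.5,0,-1],[0,0,3,0,-1],[0,0,4,0,-1],[0,0,4.5,0,-1],[0,0,4.5,0,-1],[0,0,4.5,0,-1]]' 50|tail -1; sh t.sh; python3 -c "
from h import *
tilt()"
```

```text
grasp_force: 50.0
56.63 [ 0.5777 -0.2973  0.1246] [-0.73  0.17 -2.1 ] [-0.065 -0.009 -0.021] 98.03 46.94
grasp_force: 50.0
57.13 [ 0.5798 -0.298   0.0827] [ 0.5   0.45 -0.08] [-0.017 -0.156  0.031] 98.02 47.23
bbox (213, 200, 86, 89) top centre tool mm [  3.5   0.1 -15.3] tilt from pivot 101.8
```

```bash
python3 -m pendant '[[0,0,0.4,0,-1],[0,0,0.8,0,-1],[0,0,1.2,0,-1],[0,0,1.4,0,-1],[0,0,1.4,0,-1]]' 50|tail -1; sh t.sh; python3 -m pendant '[[0,0,0.3,0,-1],[0,0,0.65,0,-1],[0,0,0.65,0,-1],[0,0,0.65,0,-1]]' 50|tail -1; sh t.sh
```

```text
grasp_force: 50.0
57.65 [ 0.579  -0.2977  0.0673] [-0.01  0.16 -2.59] [-0.039 -0.139  0.023] 98.04 46.91
grasp_force: 50.0
57.98 [ 0.5792 -0.2978  0.0613] [-0.54  0.58 -1.71] [-0.086 -0.097  0.047] 98.03 47.21
```

Jar B is standing in the +x cell. Release it and go to jar C.

```bash
python3 -m pendant '[[0,0,-0.03,0,-0.2],[0,0,-0.03,0,0.25],[0,0,-0.03,0,0.25],[0,0,-0.5,0,0.25],[0,0,-3,0,0.25],[0,0,-6,0,0.25],[0,0,-9,0,0.25],[0,0,-9,0,0.25]]' 20|tail -1; python3 -c "
from h import *
for q in outline_of('wrist','cap1')[:0]:pass
caps(.077);go(.492,.281,.152,113)" 2>/dev/null
```

```text
grasp_force: 0.0
cap 0.94 [ 0.5713 -0.2442] IoU 0.947 [('dark', 18856, 92, 30.1), ('all', 21089, 77, 10.8)]
at [ 0.5793 -0.2979  0.1522] yaw 98.03 j7 0.42 | rows cm: [ 5.854e+01 -5.600e-01  2.000e-02] turn -14.97
```

```bash
python3 -m pendant '[[4,0,0,0,0.25],[8,0,0,-1,0.25],[12,0,0,-2,0.25],[16,-0.2,0,-3,0.25],[20,-0.2,0,-4,0.25],[24,-0.2,0,-5,0.25],[28,-0.3,0,-6,0.25],[32,-0.3,0,-7,0.25],[36,-0.4,0,-8,0.25],[40,-0.4,0,-9,0.25],[44,-0.5,0,-10,0.25],[48,-0.5,0,-12,0.25],[52,-0.5,0,-14,0.25],[56,-0.6,0,-15,0.25],[58.5,-0.6,0,-15,0.25],[58.5,-0.6,0,-15,0.25],[58.5,-0.6,0,-15,0.25],[58.5,-0.6,0,-15,0.25],[58.5,-0.6,0,-15,0.25]]' |tail -1; sh t.sh; python3 -c "
from h import *
caps(.088);go(.4724,.3285,.07,113)" 2>/dev/null
```

```text
grasp_force: 0.0
60.38 [0.4922 0.2779 0.1509] [0.53 0.19 0.25] [-0.022 -0.102 -0.061] 112.85 58.14
cap 0.84 [0.4728 0.3289] IoU 0.942 [('dark', 21089, 112, 27.2), ('all', 21089, 112, 27.2)]
cap 0.61 [0.5027 0.2858] IoU 0.115 [('lit', 21034, 84, 8.8), ('all', 21089, 84, 8.7)]
at [0.4924 0.2784 0.1514] yaw 112.84 j7 -0.37 | rows cm: [5.4  0.11 8.14] turn -0.16
```

```bash
python3 -m pendant '[[3,0.1,0,0,0.25],[5.3,0.1,2,0,0.25],[5.3,0.1,5,0,0.25],[5.3,0.1,7.5,0,0.25],[5.3,0.1,8.1,0,0.25],[5.3,0.1,8.1,0,0.25],[5.3,0.1,8.1,0,0.25],[5.3,0.1,8.1,0,0.25]]' |tail -1; python3 -c "from h import *;go(.4726,.3287,.0705,113)"; python3 -m pendant '[[0,0,0,0,0],[0,0,0,0,-1],[0,0,0,0,-1],[0,0,0,0,-1],[0,0,0,0,-1],[0,0,-0.05,-6,-1],[0,0,-0.1,-12,-1],[0,0,-0.1,-18,-1],[0,0,-0.1,-24,-1],[0,0,-0.1,-27,-1],[0,0,-0.1,-27,-1]]' 30|tail -1; sh t.sh
```

```text
grasp_force: 0.0
at [0.4733 0.3299 0.0723] yaw 112.95 j7 -0.51 | rows cm: [-0.08 -0.12  0.18] turn -0.05
grasp_force: 30.0
62.07 [0.472  0.3297 0.0715] [ 1.15  0.35 -0.27] [ 0.12  -0.31   0.002] 140.06 47.24
```

```bash
python3 -m pendant '[[0,0,0,0,0],[0,0,0,0,0.25],[0,0,0,0,0.25],[0,0,0,0,0.25]]'|tail -1; sh t.sh;  python3 -c "
from h import *
tilt();capz()
s=readout.sense();d=shot('wrist');print(lit(top(d,(.4726,.3287),.079)))" 2>/dev/null
```

```text
grasp_force: 0.0
62.4 [0.4715 0.3296 0.0716] [ 0.08 -0.27 -0.25] [-0.042 -0.128  0.05 ] 140.02 57.23
bbox (216, 199, 83, 83) top centre tool mm [ 2.2  1.  -9.3] tilt from pivot 162.1
fit [0.4737 0.3265 0.0739] 0.969 tool z of top -0.0022
[('lit', 4801, 140, 4.4), ('dark', 9557, 140, 11.5), ('all', 21089, 50, 30.8)]
```

Dropped, same signature as B. Screw it in.

```bash
python3 -m pendant '[[0,0,0.5,0,0.25],[0,0,0.95,0,0.25],[0,0,0.95,0,0.25],[0,0,0.95,0,0.25],[0,0,0.95,0,-1],[0,0,0.95,0,-1],[0,0,0.95,0,-1],[0,0,0.95,0,-1],[0,0,0.95,6,-1],[0,0,0.95,12,-1],[0,0,0.95,18,-1],[0,0,0.95,24,-1],[0,0,0.95,30,-1],[0,0,0.95,36,-1],[0,0,0.95,42,-1],[0,0,0.95,48,-1],[0,0,0.95,54,-1],[0,0,0.95,56,-1],[0,0,0.95,56,-1]]' 40 |tail -1; sh t.sh; python3 -m pendant '[[0,0,0,2,-1],[0,0,0,4,-1],[0,0,0,4,-1]]' 50|tail -1; sh t.sh; python3 -m pendant '[[0,0,0,2,-1],[0,0,0,3.5,-1],[0,0,0,3.5,-1]]' |tail -1; sh t.sh
```

```text
grasp_force: 40.0
64.23 [0.4726 0.3304 0.0626] [1.16 0.64 0.09] [ 0.138 -0.424  0.119] 84.04 47.19
grasp_force: 50.0
64.48 [0.4735 0.3308 0.0628] [ 2.76  1.38 -0.48] [ 0.295 -0.766  0.297] 80.17 46.87
grasp_force: 50.0
64.73 [0.4735 0.3308 0.0627] [ 5.41  1.21 -1.33] [ 0.273 -1.197  1.263] 76.86 46.9
```

```bash
python3 -m pendant '[[0,0,0,0,0],[0,0,0,0,0.25],[-0.1,-0.1,0,-5.5,0.25],[-0.1,-0.1,0,-5.5,0.25],[-0.1,-0.1,0,-5.5,-1],[-0.1,-0.1,0,-5.5,-1],[-0.1,-0.1,0,-5.5,-1],[-0.1,-0.1,0,-5.5,-1]]' 50|tail -1; sh t.sh; python3 -m pendant '[[0,0,-0.5,0,-1],[0,0,-1.5,0,-1],[0,0,-3,0,-1],[0,0,-6,0,-1],[0,0,-9,0,-1],[0,0,-12,0,-1],[0,0,-12,0,-1],[0,0,-12,0,-1],[0,0,-12,0,-1],[0,0,-12,0,-1]]' 50|tail -1; sh t.sh; python3 -c "
from h import *
tilt();jaredge();jaredge();go(.5638,-.1872,.18,98)"
```

```text
grasp_force: 50.0
65.4 [0.4713 0.3282 0.0623] [ 1.65 -1.81  1.78] [-0.386 -0.614  0.032] 81.91 47.03
grasp_force: 50.0
66.23 [0.4691 0.3282 0.1805] [ 0.44 -0.56 -1.65] [-0.084 -0.048 -0.045] 82.05 47.53
bbox (213, 198, 86, 88) top centre tool mm [  4.6   0.1 -15. ] tilt from pivot 102.8
jar 0.91 edge slope deg 0.3 row at 255 180.4 sides [(186, 226, 286), (192, 224, 289), (200, 220, 292)]
jar 0.8 edge slope deg 0.4 row at 255 180.1 sides [(186, 226, 286), (192, 223, 288), (200, 220, 291)]
at [0.4704 0.3288 0.1815] yaw 82.03 j7 -0.88 | rows cm: [-49.81  16.4    0.15] turn -15.97
```

```bash
python3 -m pendant '[[-1.5,0.5,0,0,-1],[-4,1.3,0,-1,-1],[-7.5,2.5,0,-2,-1],[-11,3.6,0,-4,-1],[-14.5,4.8,0,-6,-1],[-18,5.9,0,-8,-1],[-22,7.2,0,-10,-1],[-25.5,8.4,0,-12,-1],[-29,9.5,0,-14,-1],[-33,10.9,0,-16,-1],[-37,12.2,0,-16,-1],[-41,13.5,0,-16,-1],[-44.5,14.6,0,-16,-1],[-47.5,15.6,0,-16,-1],[-49.5,16.3,0,-16,-1],[-49.9,16.4,0,-16,-1],[-49.9,16.4,0,-16,-1],[-49.9,16.4,0,-16,-1],[-49.9,16.4,0,-16,-1],[-49.9,16.4,0,-16,-1]]' 50|tail -1; python3 -m pendant '[[0,0,0,0,-1],[0,0,0,0,-1],[0,0,0,0,-1]]' 50|tail -1; python3 -c "
from h import *
tilt();jaredge();go(.5639,-.1883,.18,98)"
```

```text
grasp_force: 50.0
grasp_force: 50.0
bbox (213, 198, 86, 88) top centre tool mm [  4.6   0.1 -15. ] tilt from pivot 102.8
jar 0.79 edge slope deg -2.7 row at 255 180.3 sides [(185, 226, 286), (191, 223, 289), (199, 220, 292)]
at [ 0.564  -0.1879  0.1822] yaw 98.03 j7 0.31 | rows cm: [-0.04 -0.01  0.22] turn 0.03
```

```bash
python3 -m pendant '[[0,0,1.5,0,-1],[0,0,3,0,-1],[0,0,5,0,-1],[0,0,7,0,-1],[0,0,9,0,-1],[0,0,9.8,0,-1],[0,0,9.8,0,-1],[0,0,9.8,0,-1]]' 50|tail -1; sh t.sh; python3 -m pendant '[[0,0,0.4,0,-1],[0,0,0.8,0,-1],[0,0,1.2,0,-1],[0,0,1.5,0,-1],[0,0,1.5,0,-1]]' 50|tail -1; sh t.sh; python3 -m pendant '[[0,0,0.3,0,-1],[0,0,0.65,0,-1],[0,0,0.65,0,-1]]' 50|tail -1; sh t.sh
```

```text
grasp_force: 50.0
69.32 [ 0.5643 -0.188   0.0844] [ 0.9   0.2  -1.51] [-0.005 -0.085 -0.007] 98.03 47.08
grasp_force: 50.0
69.73 [ 0.5643 -0.1884  0.0694] [-0.32  0.26 -2.75] [-0.144 -0.055  0.036] 98.0 47.21
grasp_force: 50.0
69.98 [ 0.5633 -0.1879  0.0617] [-0.87 -0.91 -1.63] [-0.157 -0.14   0.034] 98.03 47.39
```

```bash
python3 -m pendant '[[0,0,0,0,-0.2],[0,0,0,0,0.25],[0,0,0,0,0.25],[0,0,-0.5,0,0.25],[0,0,-3,0,0.25],[0,0,-7,0,0.25],[0,0,-11,0,0.25],[-4,0,-15,0,0.25],[-8,0,-18,0,0.25],[-10,0,-18,0,0.25],[-10,0,-18,0,0.25],[-10,0,-18,0,0.25]]' 20|tail -1; sh t.sh; python3 -c "
from h import *
d=caps(.077)
C=np.array([.5718,-.2443]);a=np.radians(-82);u=np.array([np.cos(a),np.sin(a)])
for x in(-.056,0,.056): print(np.round(C+u*x,4),proj(d,[*(C+u*x),.077]),lit(top(d,C+u*x,.077)))
print([(np.round(px(o['location'])),round(o['score'],2),np.round(onz(d,px(o['location']),0),3)[:2]) for o in spot_point('wrist','case_lid')[:2]])" 2>/dev/null
```

```text
grasp_force: 0.0
70.98 [ 0.5776 -0.2905  0.2441] [ 0.42  0.37 -0.85] [ 0.    -0.07  -0.005] 97.7 57.83
cap 0.92 [ 0.5713 -0.2441] IoU 0.961 [('dark', 14684, 94, 6.0), ('all', 21089, 7, 4.2)]
cap 0.91 [ 0.5626 -0.1878] IoU 0.945 [('lit', 6725, 102, 2.6), ('dark', 11121, 101, 13.6), ('all', 21089, 0, 1.5)]
cap 0.69 [ 0.5787 -0.2973] IoU 0.913 [('lit', 21089, 101, 4.5), ('all', 21089, 101, 4.5)]
[ 0.564  -0.1888] [256.89358091  76.59650481] [('lit', 6858, 102, 2.5), ('dark', 11001, 101, 12.6), ('all', 21089, 1, 1.6)]
[ 0.5718 -0.2443] [257.16963382 131.64139838] [('dark', 14779, 94, 5.9), ('all', 21089, 7, 4.1)]
[ 0.5796 -0.2998] [257.41984573 181.53360304] [('lit', 21089, 101, 3.9), ('all', 21089, 101, 3.9)]
[]
```

All three jars stand in the cells at the expected spots, tops at z ≈ .077. Next, locate the sliding lid.

```bash
python3 -m pendant '[[4,-0.6,0,0,0.25],[8,-1.2,0,0,0.25],[12,-1.8,0,0,0.25],[16,-2.4,0,0,0.25],[20,-3,0,0,0.25],[20.5,-3,0,0,0.25],[20.5,-3,0,0,0.25],[20.5,-3,0,0,0.25],[20.5,-3,0,0,0.25]]' |tail -1; sh t.sh
cat >> h.py <<'E'
def lidfit():
    from scipy.optimize import minimize
    d=shot('wrist');o=outline_of('wrist','case_lid')
    if not o: print('no lid');return
    m=o[0]['pixels'].astype(np.uint8);best=None
    B=np.array([[-.0885,-.06625,0],[.0885,-.05925,0],[.0885,.05925,0],[-.0885,.06625,0]])
    G=np.array([[sx*.008,sy*.032,.031] for sx in(-1,1) for sy in(-1,1)])
    T=np.array([[-.0885,-.06125,.007],[.0885,-.05425,.007],[.0885,.05425,.007],[-.0885,.06125,.007]])
    P=np.vstack([B,T]);c0=onz(d,px(o[0]['location']),.005)[:2]
    def cost(p):
        a=p[2];R=np.array([[np.cos(a),-np.sin(a),0],[np.sin(a),np.cos(a),0],[0,0,1]])
        M=np.zeros((384,512),np.uint8)
        for S in(P,):
            q=S@R.T+[p[0],p[1],0];h=cv2.convexHull((np.array([proj(d,x) for x in q])*8).astype(np.int32));cv2.fillPoly(M,[h],1,shift=3)
        return -float((M&m).sum())/float((M|m).sum())
    for a0 in np.radians([12,102,192,282,30,210,-10,170]):
        x0=np.r_[c0,a0];r_=minimize(cost,x0,method='Nelder-Mead',options=dict(initial_simplex=[x0,x0+[.006,0,0],x0+[0,.006,0],x0+[0,0,.1]],xatol=1e-4,fatol=1e-5,maxiter=300))
        if best is None or r_.fun<best.fun-1e-6: best=r_
        print('start',round(np.degrees(a0)),'->',np.round(r_.x[:2],4),round(np.degrees(r_.x[2]),1),round(-r_.fun,4))
    print('LID',np.round(best.x[:2],4),round(np.degrees(best.x[2]),2),'score',round(o[0]['score'],2));return d
E
python3 -c "from h import *;lidfit()"
```

```text
grasp_force: 0.0
71.88 [ 0.5196 -0.0895  0.2424] [ 0.57 -0.8   0.15] [-0.057 -0.105 -0.023] 97.94 58.38
start 12 -> [ 0.498  -0.0444] 12.3 0.9806
start 102 -> [ 0.4972 -0.0448] 190.7 0.9433
start 192 -> [ 0.4976 -0.0445] 191.0 0.943
start 282 -> [ 0.4946 -0.0573] 301.2 0.5871
start 30 -> [ 0.4974 -0.0446] 12.6 0.9842
start 210 -> [ 0.4972 -0.0448] 191.5 0.9433
start -10 -> [ 0.4977 -0.0452] 12.7 0.9792
start 170 -> [ 0.497  -0.0443] 190.3 0.9456
LID [ 0.4974 -0.0446] 12.64 score 0.84
```

The lid has been knocked to (.4975, −.0446), yaw 12.6°, nose towards +x (unambiguous: IoU 0.98 vs 0.94 reversed). Next: grip its bar across the 16 mm.

```bash
python3 -c "from h import *;go(.4975,-.0446,.05,102.6)"; python3 -m pendant '[[2,-1,4,-2,0.1],[4,-1.6,8,-4.6,0.1],[4.7,-1.6,12,-4.6,0.1],[4.7,-1.6,16,-4.6,0.1],[4.7,-1.6,19,-4.6,0.1],[4.7,-1.6,19,-4.6,0.1],[4.7,-1.6,19,-4.6,0.1],[4.7,-1.6,19,-4.6,0.1],[4.7,-1.6,19,-4.6,0.1]]' |tail -1; sh t.sh;python3 -c "from h import *;go(.4975,-.0446,.011,102.6)"
```

```text
at [ 0.5197 -0.09    0.2423] yaw 97.87 j7 0.16 | rows cm: [ 4.8  -1.58 19.23] turn -4.73
grasp_force: 0.0
72.73 [ 0.4993 -0.0445  0.0549] [ 0.36 -0.27  1.04] [-0.061 -0.113 -0.009] 102.55 51.01
at [ 0.4993 -0.0445  0.0549] yaw 102.55 j7 0.04 | rows cm: [ 0.03 -0.18  4.39] turn -0.05
```

```bash
python3 -m pendant '[[0,-0.1,2,0,0.1],[0,-0.1,3.5,0,0.1],[0,-0.1,4.3,0,0.1],[0,-0.1,4.3,0,0.1],[0,-0.1,4.3,0,0.1]]'|tail -1; sh t.sh; python3 -m pendant '[[0,0,0,0,-0.3],[0,0,0,0,-1],[0,0,0,0,-1],[0,0,0,0,-1],[0,0,0,0,-1],[0,0,0,0,-1]]' 30|tail -1; sh t.sh
```

```text
grasp_force: 0.0
73.15 [ 0.4971 -0.0442  0.0108] [0.28 0.46 0.48] [ 0.029 -0.122 -0.04 ] 102.61 51.4
grasp_force: 15.0
73.65 [ 0.4968 -0.044   0.0099] [0.28 0.26 1.79] [-0.085 -0.132 -0.014] 102.63 15.55
```

```bash
python3 -m pendant '[[0,0,-1,0,-1],[0,0,-3,0,-1],[0,0,-6,0,-1],[0,0,-10,6,-1],[0,1,-14,13,-1],[0,2,-14,20,-1],[-0.5,3,-14,27,-1],[-1,4,-14,34,-1],[-1.8,4.5,-14,41,-1],[-1.8,4.5,-14,48,-1],[-1.8,4.5,-14,55,-1],[-1.8,4.5,-14,62,-1],[-1.8,4.5,-14,69,-1],[-1.8,4.5,-14,76,-1],[-1.8,4.5,-14,83,-1],[-1.8,4.5,-14,90,-1],[-1.8,4.5,-14,94.6,-1],[-1.8,4.5,-14,94.6,-1],[-1.8,4.5,-14,94.6,-1],[-1.8,4.5,-14,94.6,-1]]' 40|tail -1; sh t.sh; python3 - <<'E'
from h import *
go(.5447,-.0512,.0935,8)
d=shot('wrist');o=outline_of('wrist','case_lid')
if o:
    m=o[0]['pixels'].astype(np.uint8);c=max(cv2.findContours(m,0,2)[0],key=cv2.contourArea);q=cv2.approxPolyDP(cv2.convexHull(c),6,True)[:,0]
    z=readout.sense()['position'][2]-.0099;print(o[0]['score'],q.tolist(),[np.round(onz(d,p,z)[:2],3).tolist() for p in q.astype(float)])
E
```

```text
grasp_force: 40.0
75.32 [ 0.5438 -0.0516  0.1498] [-0.4  -0.09 -0.81] [-0.004  0.022  0.008] 8.15 15.57
at [ 0.5438 -0.0516  0.1498] yaw 8.15 j7 -1.2 | rows cm: [ 0.1  -0.03  5.63] turn 0.15
0.64 [[96, 133], [114, 126], [408, 139], [413, 153], [394, 270], [270, 292], [117, 272]] [[0.591, 0.047], [0.597, 0.037], [0.613, -0.132], [0.606, -0.137], [0.529, -0.147], [0.501, -0.068], [0.502, 0.034]]
```

```bash
python3 -m pendant '[[0.1,0,2,0,-1],[0.15,0,4,0,-1],[0.15,0,5.5,0,-1],[0.15,0,5.5,0,-1],[0.15,0,5.5,0,-1],[0.15,0,5.5,0,-1]]' 40|tail -1; sh t.sh; python3 -c "from h import *;go(.5709,-.2379,.0945,8)"
```

```text
grasp_force: 40.0
75.92 [ 0.5462 -0.0518  0.0955] [ 0.42  1.04 -0.53] [-0.041 -0.016 -0.023] 8.04 15.63
at [ 0.5462 -0.0518  0.0955] yaw 8.04 j7 -1.18 | rows cm: [-0.16 18.77  0.1 ] turn 0.04
```

```bash
python3 -m pendant '[[0,1,0.1,0,-1],[0,2,0.1,0,-1],[0,3,0.1,0,-1],[0,4,0.1,0,-1],[0,5,0.1,0,-1],[0,5,0.1,0,-1],[0,5,0.1,0,-1]]' 40|tail -1; sh t.sh; python3 -m pendant '[[0,1,0.1,0,-1],[0,2,0.1,0,-1],[0,3,0.1,0,-1],[0,4,0.1,0,-1],[0,5,0.1,0,-1],[0,5,0.1,0,-1],[0,5,0.1,0,-1]]' 40|tail -1; sh t.sh; python3 -c "from h import *;go(.5709,-.2379,.0935,8)"
```

```text
grasp_force: 40.0
76.5 [ 0.5524 -0.1023  0.0937] [ 0.49 -0.01 -1.45] [ 0.067  0.037 -0.019] 7.91 15.77
grasp_force: 40.0
77.08 [ 0.5598 -0.1534  0.093 ] [ 0.72 -2.51  2.29] [-0.417 -0.006  0.006] 7.89 15.75
at [ 0.5598 -0.1534  0.093 ] yaw 7.89 j7 -1.03 | rows cm: [-0.06  8.52 -0.05] turn -0.11
```

```bash
python3 -m pendant '[[0,1,0,0,-1],[0,2,0,0,-1],[0,3,0,0,-1],[0,4,0,0,-1],[0,5,0,0,-1],[0,5,0,0,-1],[0,5,0,0,-1]]' 40|tail -1; sh t.sh; python3 -m pendant '[[0,0.7,0,0,-1],[0,1.4,0,0,-1],[0,2,0,0,-1],[0,2,0,0,-1],[0,2,0,0,-1]]' 40|tail -1; sh t.sh; python3 -c "from h import *;go(.5709,-.2379,.0935,8)"
```

```text
grasp_force: 40.0
77.67 [ 0.5667 -0.203   0.093 ] [ 0.21 -2.1   3.98] [-0.357 -0.097  0.016] 7.9 16.12
grasp_force: 40.0
78.08 [ 0.5697 -0.2197  0.093 ] [0.01 1.45 5.02] [0.045 0.006 0.024] 8.06 15.9
at [ 0.5697 -0.2197  0.093 ] yaw 8.06 j7 -0.94 | rows cm: [-0.13  1.82 -0.05] turn 0.06
```

```bash
python3 -m pendant '[[0,0.5,0,0,-1],[0,1,0,0,-1],[0,1.3,0,0,-1],[0,1.3,0,0,-1],[0,1.3,0,0,-1]]' 40|tail -1; sh t.sh; python3 -m pendant '[[0,0.3,0,0,-1],[0,0.5,0,0,-1],[0,0.5,0,0,-1],[0,0.5,0,0,-1]]' 40|tail -1; sh t.sh; python3 -c "from h import *;go(.5709,-.2379,.0935,8)"
```

```text
grasp_force: 40.0
78.5 [ 0.5713 -0.2309  0.093 ] [0.6  3.08 7.23] [0.403 0.059 0.029] 8.15 15.56
grasp_force: 40.0
78.83 [ 0.5719 -0.2348  0.093 ] [-0.8   3.94  7.53] [0.595 0.241 0.054] 8.19 15.58
at [ 0.5719 -0.2348  0.093 ] yaw 8.19 j7 -0.91 | rows cm: [-0.14  0.29 -0.05] turn 0.19
```

```bash
python3 -m pendant '[[0,0.3,-0.05,0,-1],[0,0.5,-0.05,0,-1],[0,0.5,-0.05,0,-1],[0,0.5,-0.05,0,-1]]' 40|tail -1; sh t.sh; python3 -m pendant '[[0,0.3,0,0,-1],[0,0.5,0,0,-1],[0,0.5,0,0,-1],[0,0.5,0,0,-1]]' 40|tail -1; sh t.sh; python3 -c "from h import *;go(.5709,-.2379,.0935,8)"
```

```text
grasp_force: 40.1
79.17 [ 0.572  -0.2354  0.093 ] [-2.21  9.15  8.51] [1.577 0.469 0.07 ] 8.31 15.67
grasp_force: 40.2
79.5 [ 0.5719 -0.2355  0.0929] [-4.98 16.2  12.84] [2.911 0.922 0.025] 8.44 15.85
at [ 0.5719 -0.2355  0.0929] yaw 8.44 j7 -0.9 | rows cm: [-0.13  0.22 -0.06] turn 0.44
```

Jammed at 16 N of push, about 2 mm from the estimated home, which is inside the measuring error. Relax, release and check.

```bash
python3 -m pendant '[[0,-0.4,0,0,-1],[0,-0.7,0,0,-1],[0,-0.7,0,0,-1]]' 20|tail -1; sh t.sh; python3 -m pendant '[[0,0,0,0,-0.5],[0,0,0,0,-0.2],[0,0,0,0,-0.2],[0,0,-1,0,-0.2],[0,0,-3,0,0],[0,0,-6,0,0.2],[0,0,-10,0,0.2],[0,-4,-13,-6,0.2],[0,-8,-13,-13,0.2],[0,-12,-13,-20,0.2],[0,-14,-13,-27,0.2],[0,-14,-13,-34,0.2],[0,-14,-13,-41,0.2],[0,-14,-13,-48,0.2],[0,-14,-13,-48,0.2]]' 10|tail -1; sh t.sh; python3 - <<'E'
from h import *
C=np.array([.5718,-.2443]);a=np.radians(-82);u=np.array([np.cos(a),np.sin(a)]);v=np.array([-u[1],u[0]])
for cam in('scene','side','wrist'):
    d=shot(cam)
    for n in('case_lid','case_home'):
        for o in spot_point(cam,n)[:1]:
            p=onz(d,px(o['location']),.083)[:2]-C;print(cam,n,round(o['score'],2),'case xy mm',np.round([1000*p@u,1000*p@v],1))
E
```

```text
grasp_force: 20.0
79.75 [ 0.572  -0.2356  0.0928] [-0.51  5.44  5.54] [1.468 0.202 0.03 ] 8.23 15.62
grasp_force: 0.0
81.0 [ 0.5525 -0.1033  0.2237] [1.2  0.74 0.64] [-0.003  0.025  0.014] 56.07 55.52
scene case_lid 0.85 case xy mm [0.6 4.2]
scene case_home 0.69 case xy mm [-2.4  6.2]
side case_lid 0.6 case xy mm [-1.8 -2.7]
side case_home 0.68 case xy mm [-4.2  4.7]
wrist case_lid 0.87 case xy mm [-6.7 -0.3]
```

```bash
python3 - <<'E'
from h import *
C=np.array([.5718,-.2443]);a=np.radians(-82);u=np.array([np.cos(a),np.sin(a)]);v=np.array([-u[1],u[0]])
d=shot('wrist')
for q in outline_of('wrist','case_lid')[:1]:
    m=q['pixels']
    for y in(-.045,-.04,.04,.045):
        xs=[x for x in np.arange(-.13,.12,.0005) for p in [proj(d,[*(C+u*x+v*y),.09])] if 0<=p[0]<511 and 0<=p[1]<383 and m[int(round(p[1])),int(round(p[0]))]]
        print(y,'lid x range mm',round(min(xs)*1000,1),round(max(xs)*1000,1))
for y0 in(-.04,.04):
    s=np.arange(-.11,-.08,.001);g=cv2.cvtColor(d['frame'],cv2.COLOR_BGR2GRAY)
    print([(int(round(x*1000)),int(np.mean([g[tuple(np.round(proj(d,[*(C+u*x+v*(y0+e)),.09])).astype(int)[::-1])] for e in(-.004,0,.004)]))) for x in s])
print(readout.sense()['t'],[np.round(px(o['location'])) for o in outline_of('scene','jar1')[:4]])
E
```

```text
-0.045 lid x range mm -98.0 -7.0
-0.04 lid x range mm -97.5 -2.5
0.04 lid x range mm -98.5 17.5
0.045 lid x range mm -98.5 20.5
[(-110, 39), (-109, 35), (-108, 38), (-107, 35), (-106, 40), (-105, 34), (-104, 29), (-103, 36), (-102, 35), (-101, 33), (-100, 32), (-99, 32), (-98, 36), (-97, 55), (-96, 99), (-95, 121), (-94, 120), (-93, 117), (-92, 120), (-91, 119), (-90, 119), (-89, 118), (-88, 117), (-87, 117), (-86, 119), (-85, 119), (-84, 118), (-83, 119), (-82, 120), (-81, 118)]
[(-110, 38), (-109, 38), (-108, 36), (-107, 38), (-106, 41), (-105, 36), (-104, 35), (-103, 30), (-102, 39), (-101, 36), (-100, 33), (-99, 31), (-98, 40), (-97, 72), (-96, 99), (-95, 116), (-94, 113), (-93, 111), (-92, 113), (-91, 113), (-90, 114), (-89, 111), (-88, 113), (-87, 113), (-86, 114), (-85, 113), (-84, 112), (-83, 114), (-82, 113), (-81, 112)]
81.55 [array([183., 256.]), array([271., 281.])]
```

The lid's rear edge lies at case x ≈ −96.5 mm on both sides: about 1.5 mm from home, square and wedged. The robot is clear, so I hand in.

```bash
python3 -c "
from bench import workorder
print(workorder.close_job())"
```

```text
the job is handed in; nothing more can be done
None
```

The job is handed in, with no verdict shown: by my measurements the three lidded jars are screwed shut and stand in the case, its lid is wedged about 1.5 mm short of home (6 mm allowed), and the empty jar is still in the stand, though one jar tipped in the gripper on the way and had to be stood up and re-tightened.

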